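# Clear the coder belt into the colour trays

## Task

Clear the mixed samples off the stopped belt: the bottle and the jar with green caps go into the green tray, the bottle and the jar with blue caps into the blue tray, and the roll of tape into the yellow tray. Stand each one upright on the floor of a tray compartment (the tape flat, hole upward), one to a compartment, whichever you like; set them down without dropping them, and leave the carton and the screwdriver where they are.

Things in the scene. Friction and masses are not known exactly. Their poses are not given: they have to be found in the camera images.
- green_bottle: Loose white bottle with green screw cap, upright on the stopped black belt (surface 50 mm above the bench, 150 mm wide, middle 0.66 m ahead of the robot), in a row in any order, neighbours 85 mm or more apart between centres. 75 mm tall; straight round body 42 mm in diameter up to 53 mm, cap 32 mm. 55-115 g. Origin: centre of its underside; z up along its axis.
- green_jar: Loose white jar with flat green lid, upright on the stopped black belt (surface 50 mm above the bench, 150 mm wide, middle 0.66 m ahead of the robot), in a row in any order, neighbours 85 mm or more apart between centres. 53 mm in diameter, 55 mm tall, lid the top 12 mm. 75-155 g. Origin: centre of its underside; z up along its axis.
- blue_bottle: Loose white bottle with blue screw cap, upright on the stopped black belt (surface 50 mm above the bench, 150 mm wide, middle 0.66 m ahead of the robot), in a row in any order, neighbours 85 mm or more apart between centres. 75 mm tall; straight round body 42 mm in diameter up to 53 mm, cap 32 mm. 55-115 g. Origin: centre of its underside; z up along its axis.
- blue_jar: Loose white jar with flat blue lid, upright on the stopped black belt (surface 50 mm above the bench, 150 mm wide, middle 0.66 m ahead of the robot), in a row in any order, neighbours 85 mm or more apart between centres. 53 mm in diameter, 55 mm tall, lid the top 12 mm. 75-155 g. Origin: centre of its underside; z up along its axis.
- tape_roll: Loose roll of yellow packing tape lying on its flat side on the belt, hole upward; 56 mm in diameter, hole 25 mm, 48 mm tall, 50 to 100 g. Origin: centre of its underside; z up along its axis.
- green_tray: Low green tray fixed to the bench, 84 (x) by 164 (y) mm, 14 mm high; walls and floor 4 mm thick. A middle cross wall of rim height makes two open compartments, 76 by 76 mm, centred 40 mm either side of the origin along the tray's y. Yaw within 0.3 rad; the three trays swap places between robot and belt. Origin: centre of its underside, at bench height.
- blue_tray: Low blue tray fixed to the bench, 84 (x) by 164 (y) mm, 14 mm high; walls and floor 4 mm thick. A middle cross wall of rim height makes two open compartments, 76 by 76 mm, centred 40 mm either side of the origin along the tray's y. Yaw within 0.3 rad; the three trays swap places between robot and belt. Origin: centre of its underside, at bench height.
- yellow_tray: Low yellow tray fixed to the bench, 84 (x) by 164 (y) mm, 14 mm high; walls and floor 4 mm thick. A middle cross wall of rim height makes two open compartments, 76 by 76 mm, centred 40 mm either side of the origin along the tray's y. Yaw within 0.3 rad; the three trays swap places between robot and belt. Origin: centre of its underside, at bench height.
- carton: Bystander: loose cardboard carton 80 by 120 mm, 70 mm tall, on the belt at its left end (robot's left). Origin: centre of its underside. To be left alone.
- screwdriver: Bystander: loose red-handled screwdriver, about 200 mm long, lying on the bench near the robot on its right. Origin: on its underside, near the middle; x points to the tip. To be left alone.

How it is judged:
At the end, for the whole second after the job is handed in: Green-capped two in the green tray, blue-capped two in the blue, tape in the yellow: each released, at rest (under 0.02 m/s), within 0.1 rad of upright, base under 8 mm above the tray's underside, axis within 20 mm of the tray's middle in its x and 64 mm in its y (x of green_bottle in the frame of green_tray between -0.02 and 0.02 m and y of green_bottle in the frame of green_tray between -0.064 and 0.064 m and z of each of green_bottle, green_jar in the frame of green_tray below 0.008 m and angle between each of green_bottle, green_jar, blue_bottle, blue_jar, tape_roll's own z axis and vertical below 0.1 rad and linear speed of each of green_bottle, green_jar, blue_bottle, blue_jar, tape_roll below 0.02 m/s and x of green_jar in the frame of green_tray between -0.02 and 0.02 m and y of green_jar in the frame of green_tray between -0.064 and 0.064 m and x of blue_bottle in the frame of blue_tray between -0.02 and 0.02 m and y of blue_bottle in the frame of blue_tray between -0.064 and 0.064 m and z of each of blue_bottle, blue_jar in the frame of blue_tray below 0.008 m and x of blue_jar in the frame of blue_tray between -0.02 and 0.02 m and y of blue_jar in the frame of blue_tray between -0.064 and 0.064 m and x of tape_roll in the frame of yellow_tray between -0.02 and 0.02 m and y of tape_roll in the frame of yellow_tray between -0.064 and 0.064 m and z of tape_roll in the frame of yellow_tray below 0.008 m); the robot touches nothing.
It fails at once if a bottle, jar or the tape is dropped or thrown (faster than 0.75 m/s out of the fingers) ((linear speed of green_bottle above 0.75 m/s and contact force between the fingers and green_bottle below 0.05 N) or (linear speed of green_jar above 0.75 m/s and contact force between the fingers and green_jar below 0.05 N) or (linear speed of blue_bottle above 0.75 m/s and contact force between the fingers and blue_bottle below 0.05 N) or (linear speed of blue_jar above 0.75 m/s and contact force between the fingers and blue_jar below 0.05 N) or (linear speed of tape_roll above 0.75 m/s and contact force between the fingers and tape_roll below 0.05 N)).
It fails at once if the carton is moved by more than 20 mm (distance of carton from where it was at the start of the episode above 0.02 m).
It fails at once if the screwdriver is moved by more than 20 mm (distance of screwdriver from where it was at the start of the episode above 0.02 m).
It also fails if it takes over 125 s, if anything falls off the work surface, if the arm or the gripper's body presses on something with over 40 N, if the wrist force passes 120 N, or if a joint passes its speed limit or range.

## Robot

A 7-joint arm with a two-finger parallel gripper is mounted at the origin on the work surface. World frame = base frame: x ahead of the robot, y to its left, z up, the work surface at z = 0. Lengths are in m, angles in rad, forces in N, time in s.
With the tool pointing down it reaches from about 0.375 to 0.925 m from the base axis. Payload 3.1 kg.
Tool frame: the origin (TCP) lies at the very end of the fingers, on their centre line; the grasp point (between the pads) lies 19 mm behind it; z points along the fingers, y is the line along which they close (so a half turn about z gives the same grasp; the last joint's range is limited). The gripper opens to 85 mm and grips with 20 to 120 N. Pads are 22 mm wide; open, the fingers measure 114 mm over their backs; the gripper's body (76 mm by 85 mm) begins 54 mm behind the grasp point. The pads swing forward as they close: fully open they stand 13 mm farther back than shut.
Start: joints at [-1.348, 0.383, 0.044, 1.598, -0.018, 1.161, -0.05], TCP at [0.205, 0.617, 0.2] pointing down, gripper open.
Joint ranges: [-2.61, 2.61], [-0.41, 2.15], [-1.48, 1.57], [0, 2.5], [-1.57, 4.71], [0.05, 1.97], [-2.85, 2.85]. Speed limits (rad/s): [2.79, 2.79, 3.14, 3.14, 3.14, 3.14, 3.14].

## Interface

Orientations are given as a rotation vector (axis times angle).
In Python, from plant import readout, vision, r gives the robot as it stands. The module is installed in compiled form; this text tells all that it offers.
- The arm moves only by the tool jog_arm, never from a script. Its argument "motion" is a list of rows, each a list of 2 entries, a list of its own where there are three numbers: the shift along the tool's x, y, z in normalised numbers (1 is 750 mm), then the turn, a rotation vector about the tool's x, y, z in a scale on which 1.0 is 90 degrees. A call has 1 to 5 rows; each row is the pose to reach, as a shift and turn from the pose commanded when the call began, along the tool's axes at that moment; what a row does not reach only later rows make up. A row lasts 1/12 s, in which the tool goes at most 41.7 mm and 7.16 degrees, less where a joint would pass 70% of its speed; a pose out of reach is approached as far as the arm can. No shift or turn number may pass 1 either way. A call with a gripper value outside its range is refused whole. "fingers" is the opening, from 0 (shut) to 1 (fully open), set as the call begins (left out, the last holds). The fingers move at their own pace and stop on an object; the grip force is fixed at half the most. Time passes only in rows, so rows that repeat a pose let the fingers close. It gives the time, the measured TCP pose, the force, the opening and the grip force at its end, in the units of the state.
- readout.read_state(): the state, without advancing time (a new reading comes with each control period).
- vision.snapshot(name): name is "scene" or "top"; returns a dict with "img" (420x560x3 uint8, red, green, blue), "fx", "fy", "cx", "cy" (pixels), "dist" ([k1, k2, p1, p2, k3] as OpenCV has them; the pictures are not rectified), "origin" and "rotation" of the camera in the world. Camera axes: x right, y up, looking along -z (the intrinsics and any distortion apply to the point x, -y, -z); pixel columns grow to the right and rows downward; lengths in m; the calibration is good to about 2 mm. A picture is of the moment at which its call begins. There is no depth.
- r.sign_off(): hands the job in; it is judged then, once.
The state is a dict: "time_s": time; "q": joint angles; "qd": joint speeds; "effort": joint torques, N m; "tcp_pos": TCP position; "eef_rot": TCP orientation; "wrist_force": force on the tool from outside, world axes, zero at the start; "torque": the same for the moment, N m; "gripper_width": finger opening in m; "grasp_force": force on a finger pad.
Only numpy, scipy, OpenCV 4.12 (cv2) and the standard library are available. Lean on these libraries where they do the work, as an engineer would, in place of code of your own. Each camera call takes 0.05 s, during which the arm holds its last target. There are 200 camera calls.

## Working session

There is one attempt and no reset: what is moved stays moved. The work goes in short steps, Python scripts to look and compute and a tool call to move; the robot and the scene stay as the last step left them, time stands still between calls to the robot, and variables do not carry over. Pictures are saved under pics/ and viewed, at most 14 in all, crops included, and the job is handed in when it is done.

Besides the shell and the picture viewer there is one more tool, called in YAML: its name, and indented under it one key for each argument. jog_arm: Moves the arm, as the interface text tells. Its arguments: {"type":"object","properties":{"motion":{"type":"array","items":{"type":"array"}},"fingers":{"type":"number"}},"required":["motion"]}

```bash
mkdir -p pics
python3 - <<'E'
from plant import readout, vision
import cv2,numpy as np
for n in("scene","top"):
    s=vision.snapshot(n); cv2.imwrite(f"pics/{n}0.png",s["img"][:,:,::-1])
    print({k:np.round(v,4).tolist() for k,v in s.items() if k!="img"})
s=readout.read_state();print({k:np.round(v,4).tolist() for k,v in s.items()})
E
```

```text
{'fx': 528.2104, 'fy': 528.2104, 'cx': 279.2641, 'cy': 204.3058, 'dist': [-0.1905, 0.0, 0.0, 0.0, 0.0], 'origin': [1.3439, -0.6475, 1.0097], 'rotation': [0.7743, 0.4038, 0.8554]}
{'fx': 398.7275, 'fy': 398.7275, 'cx': 278.3361, 'cy': 209.9917, 'dist': [-0.076, 0.0, 0.0, 0.0, 0.0], 'origin': [0.3569, -0.0263, 1.3352], 'rotation': [0.0912, -0.0743, -1.5877]}
{'time_s': 0.1, 'q': [-1.3478, 0.3837, 0.0438, 1.5994, -0.0179, 1.1612, -0.0499], 'qd': [0.0007, -0.002, 0.0009, -0.0037, 0.0005, 0.0014, -0.0], 'effort': [0.0027, -43.4727, 1.0294, -25.0455, 0.0109, 0.0054, 0.0], 'tcp_pos': [0.2046, 0.616, 0.199], 'eef_rot': [-0.5015, -3.101, 0.0036], 'wrist_force': [0.3301, -1.0606, -0.1522], 'torque': [0.0036, -0.0206, 0.0115], 'grasp_force': 0.0, 'gripper_width': 0.0855}
```

View pics/scene0.png

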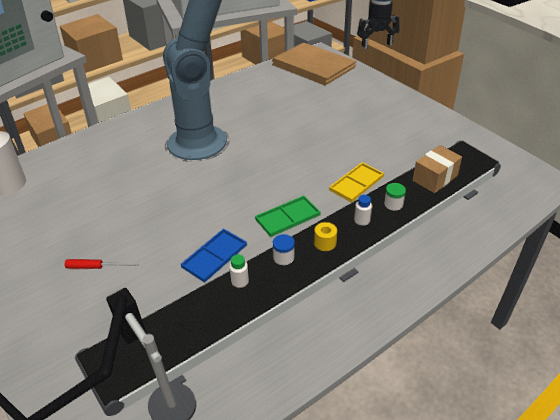

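View pics/top0.png

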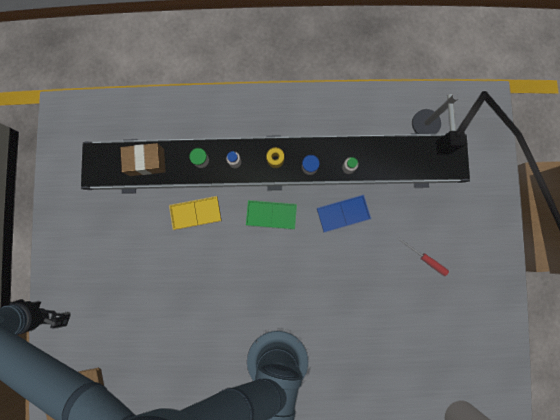

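The top picture shows the belt row left to right: green jar (198,157), blue bottle (233,158), tape (275,156), blue jar (311,163) and green bottle (351,163). The trays are yellow (195,212), green (272,214) and blue (343,213). The scene view agrees; the carton is at the belt's left end and the screwdriver sits right of the robot.

```bash
cat > h.py <<'E'
from plant import readout, vision, r
import cv2,numpy as np
from scipy.spatial.transform import Rotation as Ro
def plane(s,uv,z):
    K=np.array([[s["fx"],0,s["cx"]],[0,s["fy"],s["cy"]],[0,0,1]])
    p=cv2.undistortPoints(np.float64(uv).reshape(-1,1,2),K,np.array(s["dist"])).reshape(-1,2)
    d=np.c_[p[:,0],-p[:,1],-np.ones(len(p))]@Ro.from_rotvec(s["rotation"]).as_matrix().T
    o=np.array(s["origin"]); return (o+d*((z-o[2])/d[:,2])[:,None])[:,:2]
HUE=dict(green=(50,75),blue=(100,125),yellow=(20,32))
def blobs(s,c,amin=40):
    h=cv2.cvtColor(s["img"],cv2.COLOR_RGB2HSV)
    m=cv2.inRange(h,(HUE[c][0],130,60),(HUE[c][1],255,255))
    cs=[k for k in cv2.findContours(m,cv2.RETR_EXTERNAL,cv2.CHAIN_APPROX_NONE)[0] if cv2.contourArea(k)>amin]
    return sorted(cs,key=cv2.contourArea,reverse=True)
def st():
    s=readout.read_state();R=Ro.from_rotvec(s["eef_rot"]).as_matrix()
    print("t",round(s["time_s"],2),"tcp",np.round(1000*np.array(s["tcp_pos"]),1),"yawY",np.round(np.degrees(np.arctan2(R[1,1],R[0,1])),2),"tiltz",np.round(R[:,2],4),"w",round(s["gripper_width"],4),"gf",np.round(s["grasp_force"],1),"F",np.round(s["wrist_force"],1),"q",np.round(s["q"],2))
    return s,R
E
python3 - <<'E'
from h import *
for n in("top","scene"):
    s=vision.snapshot(n)
    for c in HUE:
        for k in blobs(s,c):
            a=cv2.contourArea(k); u=k.reshape(-1,2)
            (x,y),rr=cv2.minEnclosingCircle(k)
            line=[n,c,a,u.mean(0).round(1).tolist()]
            for z in (.014,.0985,.105,.125):
                p=plane(s,u,z)
                (X,Y),(w,h),an=cv2.minAreaRect(np.float32(p*1000))
                line.append((z,round(X,1),round(Y,1),round(w,1),round(h,1),round(an,1)))
            print(*line)
st()
E
```

```text
top green 1069.0 [270.5, 214.4] (0.014, 482.4, 12.8, 159.4, 80.6, 84.3) (0.0985, 474.4, 10.3, 149.2, 75.4, 84.3) (0.105, 473.8, 10.1, 148.4, 75.0, 84.3) (0.125, 471.9, 9.5, 146.0, 73.8, 84.3)
top green 189.5 [197.4, 155.7] (0.014, 686.6, 258.6, 55.9, 51.6, 0.3) (0.0985, 665.5, 240.4, 52.3, 48.3, 0.3) (0.105, 663.9, 239.0, 52.0, 48.0, 0.3) (0.125, 658.9, 234.7, 51.2, 47.2, 0.3)
top green 58.5 [352.0, 162.1] (0.014, 653.8, -265.3, 27.0, 33.4, 51.8) (0.0985, 634.8, -250.0, 25.3, 31.2, 51.8) (0.105, 633.4, -248.9, 25.1, 31.1, 51.8) (0.125, 628.9, -245.2, 24.7, 30.6, 51.8)
top blue 1091.5 [343.3, 213.1] (0.014, 482.2, -229.4, 80.3, 161.2, 14.9) (0.0985, 474.2, -216.4, 75.2, 150.9, 14.9) (0.105, 473.6, -215.4, 74.8, 150.1, 14.9) (0.125, 471.7, -212.3, 73.6, 147.7, 14.9)
top blue 206.5 [310.3, 162.7] (0.014, 653.9, -124.7, 57.4, 55.1, 88.9) (0.0985, 634.9, -118.4, 53.7, 51.6, 88.9) (0.105, 633.4, -118.0, 53.4, 51.3, 88.9) (0.125, 628.9, -116.5, 52.6, 50.5, 88.9)
top blue 65.0 [231.8, 156.0] (0.014, 683.1, 141.4, 34.8, 28.2, 32.6) (0.0985, 662.2, 130.7, 32.5, 26.4, 32.6) (0.105, 660.6, 129.9
[... 1863 characters left out ...]
500.7, 261.5, 92.2, 175.4, 9.8) (0.0985, 572.2, 184.3, 84.4, 160.5, 9.8) (0.105, 577.7, 178.4, 83.8, 159.3, 9.8) (0.125, 594.7, 160.1, 81.9, 155.8, 9.8)
scene yellow 835.5 [543.6, 401.4] (0.014, 1292.4, 79.2, 45.5, 163.6, 0.1) (0.0985, 1296.7, 17.5, 41.6, 149.7, 0.1) (0.105, 1297.1, 12.8, 41.3, 148.7, 0.1) (0.125, 1298.1, -1.8, 40.4, 145.4, 0.1)
scene yellow 565.5 [325.1, 235.9] (0.014, 618.2, 36.8, 62.0, 109.3, 49.9) (0.0985, 679.8, -21.3, 56.8, 100.0, 50.0) (0.105, 684.5, -25.8, 56.4, 99.3, 49.9) (0.125, 699.1, -39.5, 55.1, 97.1, 50.0)
t 0.2 tcp [204.8 616.2 199.4] yawY 71.62 tiltz [-4.0e-04 -1.6e-03 -1.0e+00] w 0.0853 gf 0.0 F [-0.3 -0.1 -0.7] q [-1.35  0.38  0.04  1.6  -0.02  1.16 -0.05]
```

```bash
cat >> h.py <<'E'
def to(x,y,z,yaw=0):
    """tool-frame shift (mm) and turn (deg) from the measured pose to a tool-down pose"""
    s,R=st(); d=np.array([x,y,z])-1000*np.array(s["tcp_pos"])
    c,n=np.cos(np.radians(yaw)),np.sin(np.radians(yaw))
    G=np.array([[-n,c,0],[c,n,0],[0,0,-1]])
    print("shift",np.round(R.T@d,1),"turn",np.round(np.degrees(Ro.from_matrix(R.T@G).as_rotvec()),2))
E
ls
```

```text
h.py
pics
```

The manual's scale: shifts go in shares of 750 mm and turns go in shares of 90 degrees. Converting my numbers, -555 mm / 750 = -0.74, -213 mm / 750 = -0.284, 71.6 degrees / 90 = 0.7956.

jog_arm:
  motion:
    - [[-0.74,-0.284,0.0267],[0,0,0.7956]]
    - [[-0.74,-0.284,0.0267],[0,0,0.7956]]
    - [[-0.74,-0.284,0.0267],[0,0,0.7956]]
    - [[-0.74,-0.284,0.0267],[0,0,0.7956]]
    - [[-0.74,-0.284,0.0267],[0,0,0.7956]]
  fingers: 1

```text
time_s: 0.62
tcp_pos: [0.367, 0.4832, 0.1931]
eef_rot: [-1.439, -2.793, 0.0]
wrist_force: [0.2, 0.8, -0.4]
gripper_width: 0.0852
grasp_force: 0.0
```

```bash
python3 -c "from h import *;to(665,239,175)"
```

```text
t 0.62 tcp [367.  483.2 193.1] yawY 35.48 tiltz [-1.e-04 -0.e+00 -1.e+00] w 0.0852 gf 0.0 F [ 0.2  0.8 -0.4] q [-1.18  0.31  0.23  1.72 -0.08  1.12 -0.31]
shift [-371.8  100.9   18.1] turn [-1.000e-02  0.000e+00  3.548e+01]
```

Scaled: -372 mm / 750 = -0.496, 101 mm / 750 = 0.1347, 35.5 degrees / 90 = 0.3944.

jog_arm:
  motion:
    - [[-0.496,0.1347,0.024],[0,0,0.3944]]
    - [[-0.496,0.1347,0.024],[0,0,0.3944]]
    - [[-0.496,0.1347,0.024],[0,0,0.3944]]
    - [[-0.496,0.1347,0.024],[0,0,0.3944]]
    - [[-0.496,0.1347,0.024],[0,0,0.3944]]

```text
time_s: 1.03
tcp_pos: [0.5287, 0.3524, 0.1835]
eef_rot: [-2.222, -2.221, -0.0]
wrist_force: [0.3, 0.9, -0.0]
gripper_width: 0.0855
grasp_force: 0.0
```

```bash
python3 -c "from h import *;to(665,239,175)"
```

```text
t 1.03 tcp [528.7 352.4 183.5] yawY -0.02 tiltz [-1.e-04  3.e-04 -1.e+00] w 0.0855 gf 0.0 F [ 0.3  0.9 -0. ] q [-0.98  0.39  0.41  1.67 -0.17  1.12 -0.52]
shift [-113.3  136.3    8.4] turn [-0.01 -0.02 -0.02]
```

Scaled: 136 mm / 750 = 0.1813, -113 mm / 750 = -0.1507.

jog_arm:
  motion:
    - [[-0.1507,0.1813,0.0107],[0,0,0]]
    - [[-0.1507,0.1813,0.0107],[0,0,0]]
    - [[-0.1507,0.1813,0.0107],[0,0,0]]
    - [[-0.1507,0.1813,0.0107],[0,0,0]]
    - [[-0.1507,0.1813,0.0107],[0,0,0]]

```text
time_s: 1.45
tcp_pos: [0.6696, 0.2314, 0.1752]
eef_rot: [2.222, 2.21, -0.003]
wrist_force: [0.9, -2.4, 0.5]
gripper_width: 0.0856
grasp_force: 0.0
```

Run:
```python
from h import *
to(665,239,72)
s=vision.snapshot("scene"); cv2.imwrite("pics/a1.png",cv2.resize(s["img"][100:300,250:500,::-1],None,fx=3,fy=3))
```

```text
t 1.45 tcp [669.6 231.4 175.2] yawY -0.29 tiltz [ 0.0039 -0.0068 -1.    ] w 0.0856 gf 0.0 F [ 0.9 -2.4  0.5] q [-0.71  0.54  0.45  1.48 -0.24  1.17 -0.23]
shift [  8.3  -5.1 103.1] turn [ 0.23  0.39 -0.29]
```

View pics/a1.png

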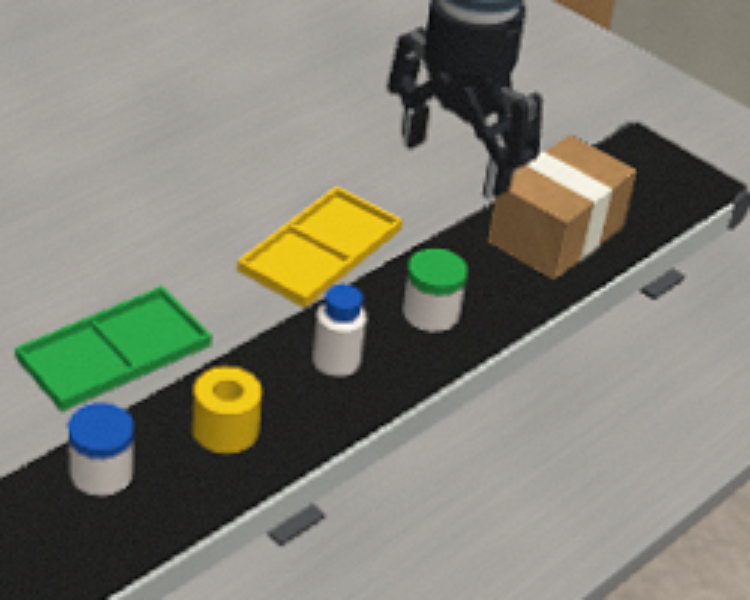

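The crop shows the open gripper hovering over the green jar (crop 435,290), with nothing disturbed yet. The pose was still settling, so I'll go part way down and re-check.

Scaled: 40 mm / 750 = 0.0533, 30 mm / 750 = 0.04.

jog_arm:
  motion:
    - [[0,0,0.02],[0,0,0]]
    - [[0,0,0.04],[0,0,0]]
    - [[0,0,0.0533],[0,0,0]]
    - [[0,0,0.0533],[0,0,0]]
    - [[0,0,0.0533],[0,0,0]]

```text
time_s: 1.92
tcp_pos: [0.6628, 0.2424, 0.1345]
eef_rot: [-2.213, -2.228, 0.003]
wrist_force: [-0.2, -0.9, -0.2]
gripper_width: 0.0855
grasp_force: 0.0
```

```bash
python3 -c "from h import *;to(665,239.5,72)"
```

```text
t 1.92 tcp [662.8 242.4 134.5] yawY 0.39 tiltz [-2.5e-03 -5.0e-04 -1.0e+00] w 0.0855 gf 0.0 F [-0.2 -0.9 -0.2] q [-0.71  0.58  0.43  1.52 -0.26  1.11 -0.22]
shift [-2.9  2.3 62.5] turn [-0.14  0.03  0.39]
```

jog_arm:
  motion:
    - [[0,0,0.02],[0,0,0]]
    - [[0,0,0.0427],[0,0,0]]
    - [[0,0,0.064],[0,0,0]]
    - [[0,0,0.0827],[0,0,0]]
    - [[0,0,0.0827],[0,0,0]]

```text
time_s: 2.33
tcp_pos: [0.6614, 0.2411, 0.0696]
eef_rot: [-2.213, -2.226, 0.009]
wrist_force: [-0.8, -0.4, -0.3]
gripper_width: 0.0852
grasp_force: 0.0
```

jog_arm:
  motion:
    - [[0,0,0],[0,0,0]]
    - [[0,0,0],[0,0,0]]
    - [[0,0,0],[0,0,0]]
    - [[0,0,0],[0,0,0]]
    - [[0,0,0],[0,0,0]]

```text
time_s: 2.75
tcp_pos: [0.6651, 0.2418, 0.0748]
eef_rot: [2.215, 2.227, 0.003]
wrist_force: [-0.8, -0.1, 0.3]
gripper_width: 0.0855
grasp_force: 0.0
```

```bash
python3 -c "from h import *;to(665,239.5,72)"
```

```text
t 2.75 tcp [665.1 241.8  74.8] yawY 0.31 tiltz [ 1.9e-03  8.0e-04 -1.0e+00] w 0.0855 gf 0.0 F [-0.8 -0.1  0.3] q [-0.7   0.64  0.41  1.55 -0.29  1.01 -0.2 ]
shift [-2.3 -0.1  2.8] turn [ 0.11 -0.05  0.31]
```

Scaled: 3 mm / 750 = 0.004, -2 mm / 750 = -0.0027.

jog_arm:
  motion:
    - [[-0.0027,0,0.004],[0,0,0]]
    - [[-0.0027,0,0.004],[0,0,0]]
    - [[-0.0027,0,0.004],[0,0,0]]
    - [[-0.0027,0,0.004],[0,0,0]]
    - [[-0.0027,0,0.004],[0,0,0]]
  fingers: 0

```text
time_s: 3.17
tcp_pos: [0.6715, 0.24, 0.076]
eef_rot: [2.21, 2.221, 0.02]
wrist_force: [6.3, -0.4, 14.1]
gripper_width: 0.0258
grasp_force: 12.1
```

jog_arm:
  motion:
    - [[0,0,0],[0,0,0]]
    - [[0,0,0],[0,0,0]]
    - [[0,0,0],[0,0,0]]
    - [[0,0,0],[0,0,0]]
    - [[0,0,0],[0,0,0]]

```text
time_s: 3.58
tcp_pos: [0.668, 0.2396, 0.0742]
eef_rot: [2.213, 2.224, 0.01]
wrist_force: [1.9, -0.7, 9.9]
gripper_width: -0.0001
grasp_force: 5.2
```

```bash
python3 -c "from h import *;to(665,239.5,72)"
```

```text
t 3.58 tcp [668.  239.6  74.2] yawY 0.29 tiltz [ 0.0074  0.0016 -1.    ] w -0.0001 gf 5.2 F [ 1.9 -0.7  9.9] q [-0.7   0.64  0.41  1.55 -0.29  1.   -0.2 ]
shift [-0.1 -3.   2.2] turn [ 0.42 -0.09  0.29]
```

Run:
```python
from h import *
s=vision.snapshot("scene"); cv2.imwrite("pics/a2.png",cv2.resize(s["img"][100:300,250:500,::-1],None,fx=3,fy=3))
s=vision.snapshot("top"); cv2.imwrite("pics/a3.png",cv2.resize(s["img"][100:250,100:350,::-1],None,fx=3,fy=3))
```

```text
(no output)
```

View pics/a2.png

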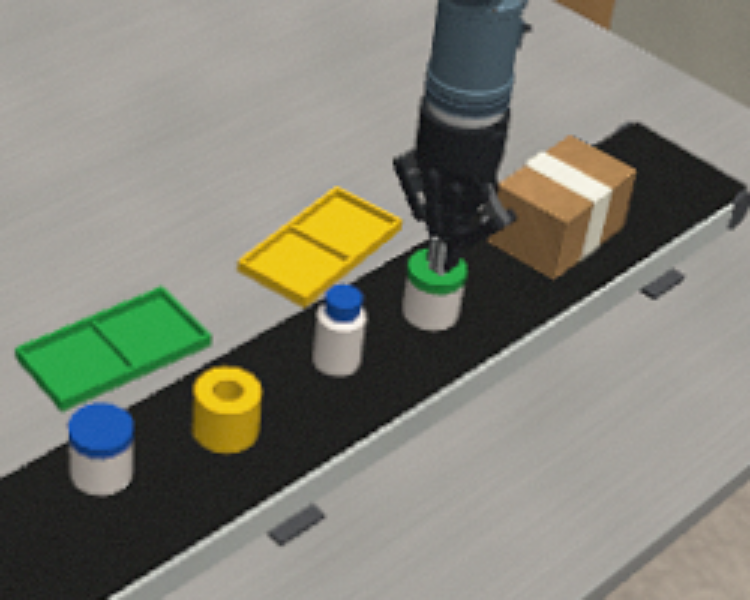

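View pics/a3.png

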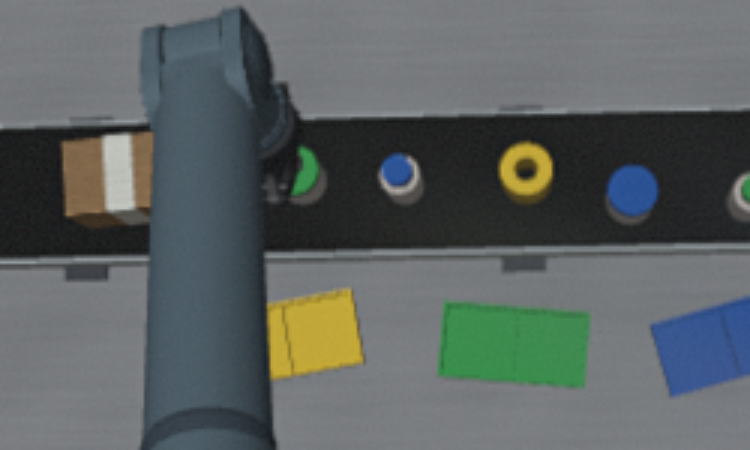

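The scene crop shows the closed fingers ending at the back of the green lid (crop 437,262). The top crop shows them left of the lid centre (275,185). So the jaws are not where the readout says relative to the jar; I'll compare the projected TCP with what is seen.

```bash
cat >> h.py <<'E'
def proj(s,P):
    K=np.array([[s["fx"],0,s["cx"]],[0,s["fy"],s["cy"]],[0,0,1]])
    q=(np.atleast_2d(P)-np.array(s["origin"]))@Ro.from_rotvec(s["rotation"]).as_matrix()
    return cv2.projectPoints(q*[1,-1,-1],np.zeros(3),np.zeros(3),K,np.array(s["dist"]))[0].reshape(-1,2)
E
python3 - <<'E'
from h import *
p=st()[0]["tcp_pos"]
for n,o,z in(("scene",(250,100),3),("top",(100,100),3)):
    s=vision.snapshot(n)
    for P in (p,[.665,.2395,.105],[.665,.2395,.05],[.66,.2395,.105],[.644,.256,.105]):
        print(n,np.round((proj(s,P)[0]-o)*z,1))
    for k in blobs(s,"green"): print(plane(s,k.reshape(-1,2),.105).min(0).round(3),plane(s,k.reshape(-1,2),.105).max(0).round(3))
    img=s["img"][:,:,::-1]
    if n=="scene": cv2.imwrite("pics/a4.png",cv2.resize(img[155:225,370:440],None,fx=8,fy=8,interpolation=cv2.INTER_CUBIC))
E
```

```text
t 3.68 tcp [667.9 239.6  74.2] yawY 0.29 tiltz [ 0.0074  0.0016 -1.    ] w -0.0 gf 5.1 F [-0.2 -0.8 10.8] q [-0.7   0.64  0.41  1.55 -0.29  1.   -0.2 ]
scene [434.3 292.4]
scene [436.1 264.7]
scene [428.6 310.8]
scene [432.  261.9]
scene [431.7 245.8]
[ 0.52  -0.131] [0.616 0.027]
[0.639 0.206] [0.696 0.265]
[ 0.599 -0.258] [ 0.64  -0.222]
top [297.9 171. ]
top [292.  166.8]
top [302.6 178.8]
top [291.9 171.5]
top [276.3 186.7]
[ 0.43  -0.066] [0.517 0.087]
[0.638 0.215] [0.686 0.24 ]
[ 0.618 -0.265] [ 0.65  -0.236]
```

View pics/a4.png

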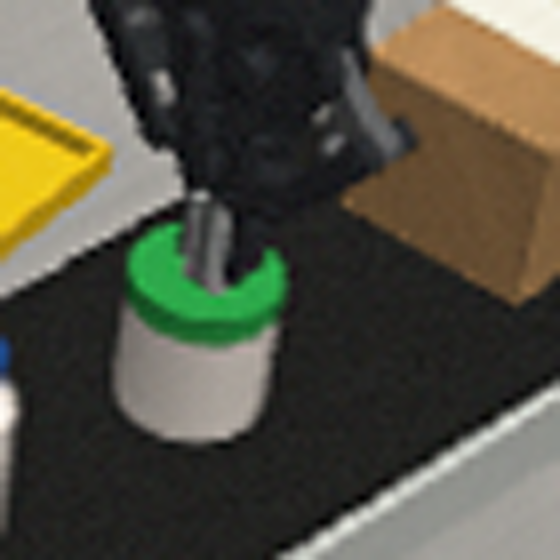

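Run:
```python
from h import *
s=vision.snapshot("scene")
for P in ([.6696,.2314,.1752],[.6696,.2314,.188],[.6696,.2314,.206],[.6696,.2314,.219],[.665,.239,.206]):
    print(P,np.round((proj(s,P)[0]-(250,100))*3,1))
```

```text
[0.6696, 0.2314, 0.1752] [443.6 208.6]
[0.6696, 0.2314, 0.188] [445.5 196.8]
[0.6696, 0.2314, 0.206] [448.1 179.9]
[0.6696, 0.2314, 0.219] [450.  167.6]
[0.665, 0.239, 0.206] [450.2 174.1]
```

Scaled: -105 mm / 750 = -0.14, -75 mm / 750 = -0.1.

jog_arm:
  motion:
    - [[0,0,-0.02],[0,0,0]]
    - [[0,0,-0.06],[0,0,0]]
    - [[0,0,-0.1],[0,0,0]]
    - [[0,0,-0.14],[0,0,0]]
    - [[0,0,-0.14],[0,0,0]]

```text
time_s: 4.25
tcp_pos: [0.6679, 0.2408, 0.1831]
eef_rot: [2.213, 2.225, 0.016]
wrist_force: [1.1, 0.1, 1.3]
gripper_width: 0.0002
grasp_force: 0.0
```

jog_arm:
  motion:
    - [[-0.1067,0,0],[0,0,0]]
    - [[-0.1067,0,0],[0,0,0]]
    - [[-0.1067,0,0],[0,0,0]]
    - [[-0.1067,0,0],[0,0,0]]
    - [[-0.1067,0,0],[0,0,0]]

```text
time_s: 4.67
tcp_pos: [0.6637, 0.1593, 0.1749]
eef_rot: [-2.216, -2.225, 0.002]
wrist_force: [-0.1, 0.5, 0.1]
gripper_width: -0.0
grasp_force: 0.0
```

jog_arm:
  motion:
    - [[0,0,0],[0,0,0]]
    - [[0,0,0],[0,0,0]]
    - [[0,0,0],[0,0,0]]
    - [[0,0,0],[0,0,0]]
    - [[0,0,0],[0,0,0]]

```text
time_s: 5.08
tcp_pos: [0.6645, 0.1604, 0.1754]
eef_rot: [-2.214, -2.229, 0.0]
wrist_force: [-0.8, 0.7, 0.8]
gripper_width: -0.0
grasp_force: 0.0
```

Run:
```python
from h import *
p=np.array(st()[0]["tcp_pos"]);out=[]
for n in("scene","top"):
    s=vision.snapshot(n); u=proj(s,p)[0]; print(n,u.round(1)); c=np.int64(np.clip(u-35,0,None)); print(c)
    im=cv2.resize(s["img"][c[1]:c[1]+70,c[0]:c[0]+70,::-1],(400,400),interpolation=cv2.INTER_CUBIC)
    cv2.drawMarker(im,tuple(int(v) for v in (u-c)*400/70),(0,0,255),0,14); out.append(im)
cv2.imwrite("pics/a5.png",np.hstack(out))
```

```text
t 5.08 tcp [664.5 160.4 175.4] yawY 0.38 tiltz [-3.e-04 -0.e+00 -1.e+00] w -0.0 gf 0.0 F [-0.8  0.7  0.8] q [-0.64  0.5   0.47  1.55 -0.24  1.15 -0.12]
scene [377.2 179.2]
[342 144]
top [218.6 149.5]
[183 114]
```

View pics/a5.png

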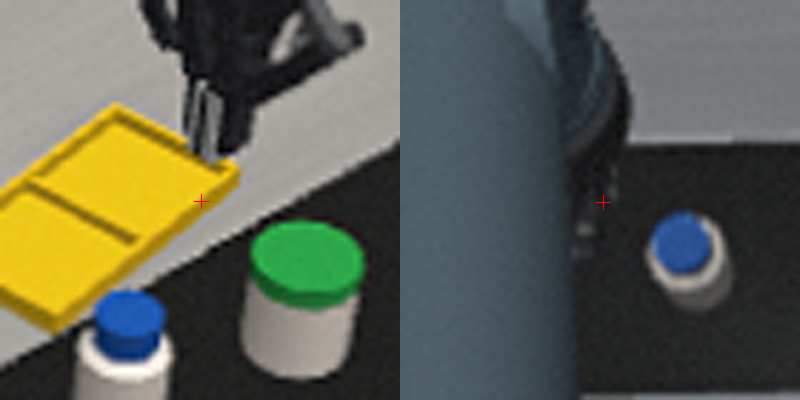

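The left half shows the shut tips at (205,160), about 7 px above the projected TCP mark at (201,201). In the right half the forearm hides them from the top camera. Both cameras saw the gripper in the start pictures, so I'll compare there.

Run:
```python
from h import *
p=np.array([.2046,.616,.199]);ty=np.array([.3153,.949,0]);out=[]
for n in("scene","top"):
    s=vision.snapshot(n); im=cv2.imread(f"pics/{n}0.png"); P=[p,p+.0425*ty,p-.0425*ty,p+[0,0,.03]]
    u=proj(s,P); print(n,u.round(1).tolist()); c=np.int64(np.clip(u[0]-35,0,None)); print(c)
    im=cv2.resize(im[c[1]:c[1]+70,c[0]:c[0]+70],(400,400),interpolation=cv2.INTER_CUBIC)
    for v,col in zip(u,((0,0,255),(255,0,0),(255,0,0),(0,255,255))): cv2.drawMarker(im,tuple(int(a) for a in (v-c)*400/70),col,0,14)
    out.append(im)
    for k in blobs(s,"green"): print(plane(s,k.reshape(-1,2),.105).min(0).round(3),plane(s,k.reshape(-1,2),.105).max(0).round(3))
cv2.imwrite("pics/a6.png",np.hstack(out))
```

```text
scene [[374.9, 57.2], [385.7, 55.5], [363.8, 58.9], [375.6, 49.2]]
[339  22]
[ 0.52  -0.131] [0.616 0.027]
[0.639 0.205] [0.696 0.266]
[ 0.599 -0.258] [ 0.64  -0.222]
top [[61.8, 307.8], [48.8, 303.0], [75.0, 312.5], [56.1, 309.2]]
[ 26 272]
[ 0.43  -0.066] [0.517 0.087]
[ 0.618 -0.265] [ 0.65  -0.236]
```

View pics/a6.png

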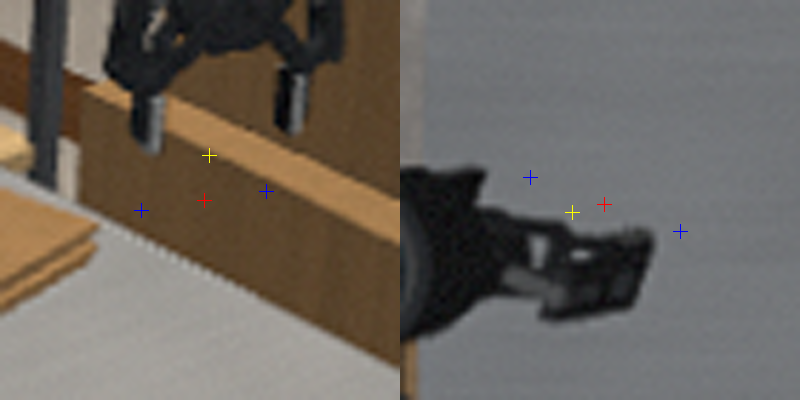

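The start crops show scene tips at crop (148,152) and (292,130), off the predicted marks. The top view also puts the fingers lower in the image, toward (600,270). I'll run the scene ray through both tips and project it into a larger, brighter top crop.

Run:
```python
from h import *
s=vision.snapshot("scene"); t=vision.snapshot("top"); im=cv2.imread("pics/top0.png")
c=np.array([20,280]); b=cv2.convertScaleAbs(cv2.resize(im[280:340,20:100],(800,600),interpolation=cv2.INTER_CUBIC),alpha=2.2)
for px,col in(((364.9,48.6),(0,0,255)),((390.1,44.8),(0,255,0))):
    for z in(.19,.2,.21,.22,.23,.24):
        xy=plane(s,px,z)[0]; v=proj(t,[*xy,z])[0]; print(px,z,xy.round(3),v.round(1))
        cv2.circle(b,tuple(int(a) for a in (v-c)*10),4,col,-1)
cv2.imwrite("pics/a7.png",b)
```

```text
(364.9, 48.6) 0.19 [0.121 0.652] [ 51.5 336.4]
(364.9, 48.6) 0.2 [0.136 0.636] [ 54.8 331.9]
(364.9, 48.6) 0.21 [0.15 0.62] [ 58.1 327.4]
(364.9, 48.6) 0.22 [0.165 0.604] [ 61.6 322.7]
(364.9, 48.6) 0.23 [0.18  0.588] [ 65.1 318. ]
(364.9, 48.6) 0.24 [0.195 0.573] [ 68.6 313.2]
(390.1, 44.8) 0.19 [0.153 0.75 ] [ 20.4 324.7]
(390.1, 44.8) 0.2 [0.167 0.733] [ 23.7 320.4]
(390.1, 44.8) 0.21 [0.182 0.716] [ 27.1 315.9]
(390.1, 44.8) 0.22 [0.196 0.699] [ 30.6 311.4]
(390.1, 44.8) 0.23 [0.211 0.682] [ 34.1 306.8]
(390.1, 44.8) 0.24 [0.225 0.665] [ 37.7 302.1]
```

View pics/a7.png

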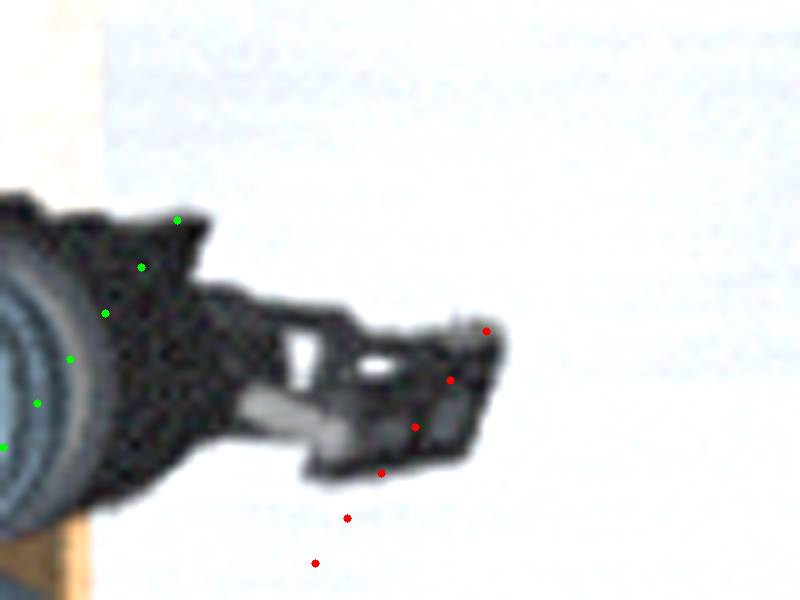

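The ray test puts the open tips near z≈0.23 where the readout gives 0.199. So the true tips stand about 20–30 mm higher than reported. I'll touch the shut fingers on bare bench between the yellow and green trays, which gives the height exactly and, with a picture, the xy offset.

Scaled: -185 mm / 750 = -0.2467, -92 mm / 750 = -0.1227.

jog_arm:
  motion:
    - [[-0.0133,-0.1227,0],[0,0,0]]
    - [[-0.0267,-0.2467,0],[0,0,0]]
    - [[-0.0267,-0.2467,0],[0,0,0]]
    - [[-0.0267,-0.2467,0],[0,0,0]]
    - [[-0.0267,-0.2467,0],[0,0,0]]

```text
time_s: 5.8
tcp_pos: [0.474, 0.1374, 0.1741]
eef_rot: [-2.212, -2.225, 0.007]
wrist_force: [-1.3, -0.1, -0.7]
gripper_width: 0.0003
grasp_force: 0.0
```

Scaled: 150 mm / 750 = 0.2, 120 mm / 750 = 0.16.

jog_arm:
  motion:
    - [[0,0,0.0533],[0,0,0]]
    - [[0,0,0.1067],[0,0,0]]
    - [[0,0,0.16],[0,0,0]]
    - [[0,0,0.2],[0,0,0]]
    - [[0,0,0.2],[0,0,0]]

```text
time_s: 6.22
tcp_pos: [0.4737, 0.1364, 0.0201]
eef_rot: [-2.212, -2.225, 0.019]
wrist_force: [-1.3, 0.6, 0.4]
gripper_width: -0.0002
grasp_force: 0.0
```

jog_arm:
  motion:
    - [[0,0,0],[0,0,0]]
    - [[0,0,0],[0,0,0]]
    - [[0,0,0],[0,0,0]]
    - [[0,0,0],[0,0,0]]
    - [[0,0,0],[0,0,0]]

```text
time_s: 6.63
tcp_pos: [0.4816, 0.1393, 0.0275]
eef_rot: [2.215, 2.227, 0.006]
wrist_force: [-1.5, 0.9, -0.5]
gripper_width: -0.0003
grasp_force: 0.0
```

```bash
python3 -c "from h import *;to(480,140,0)"
```

```text
t 6.63 tcp [481.6 139.3  27.5] yawY 0.31 tiltz [ 0.0035  0.0021 -1.    ] w -0.0003 gf 0.0 F [-1.5  0.9 -0.5] q [-0.74  0.37  0.43  2.1  -0.23  0.72 -0.15]
shift [ 0.7 -1.7 27.5] turn [ 0.2  -0.12  0.31]
```

Scaled: 20 mm / 750 = 0.0267, 16 mm / 750 = 0.0213.

jog_arm:
  motion:
    - [[0,0,0.0053],[0,0,0]]
    - [[0,0,0.0107],[0,0,0]]
    - [[0,0,0.016],[0,0,0]]
    - [[0,0,0.0213],[0,0,0]]
    - [[0,0,0.0267],[0,0,0]]

```text
time_s: 7.05
tcp_pos: [0.4795, 0.1384, 0.0049]
eef_rot: [-2.215, -2.227, 0.001]
wrist_force: [-0.1, 0.3, 0.4]
gripper_width: 0.0003
grasp_force: 0.0
```

Scaled: 6 mm / 750 = 0.008, 4 mm / 750 = 0.0053.

jog_arm:
  motion:
    - [[0,0,0.0027],[0,0,0]]
    - [[0,0,0.0053],[0,0,0]]
    - [[0,0,0.008],[0,0,0]]
    - [[0,0,0.008],[0,0,0]]
    - [[0,0,0.008],[0,0,0]]

```text
time_s: 7.47
tcp_pos: [0.4798, 0.1385, -0.0006]
eef_rot: [-2.215, -2.227, 0.0]
wrist_force: [-0.4, 1.0, -0.0]
gripper_width: -0.0002
grasp_force: 0.0
```

Scaled: 12 mm / 750 = 0.016, 9 mm / 750 = 0.012.

jog_arm:
  motion:
    - [[0,0,0.004],[0,0,0]]
    - [[0,0,0.008],[0,0,0]]
    - [[0,0,0.012],[0,0,0]]
    - [[0,0,0.016],[0,0,0]]
    - [[0,0,0.016],[0,0,0]]

```text
time_s: 7.88
tcp_pos: [0.4791, 0.1384, -0.0132]
eef_rot: [-2.215, -2.227, 0.002]
wrist_force: [-0.1, -0.3, 0.5]
gripper_width: -0.0001
grasp_force: 0.0
```

Scaled: 6 mm / 750 = 0.008, 4 mm / 750 = 0.0053.

jog_arm:
  motion:
    - [[0,0,0.0013],[0,0,0]]
    - [[0,0,0.0027],[0,0,0]]
    - [[0,0,0.0053],[0,0,0]]
    - [[0,0,0.008],[0,0,0]]
    - [[0,0,0.008],[0,0,0]]

```text
time_s: 8.3
tcp_pos: [0.4795, 0.1385, -0.0188]
eef_rot: [-2.215, -2.227, 0.001]
wrist_force: [0.3, 0.8, 0.2]
gripper_width: 0.0002
grasp_force: 0.0
```

Scaled: 4 mm / 750 = 0.0053, 3 mm / 750 = 0.004.

jog_arm:
  motion:
    - [[0,0,0.0013],[0,0,0]]
    - [[0,0,0.0027],[0,0,0]]
    - [[0,0,0.004],[0,0,0]]
    - [[0,0,0.0053],[0,0,0]]
    - [[0,0,0.0053],[0,0,0]]

```text
time_s: 8.72
tcp_pos: [0.4796, 0.1385, -0.0226]
eef_rot: [-2.215, -2.227, 0.0]
wrist_force: [-0.9, -0.0, -0.8]
gripper_width: -0.0003
grasp_force: 0.0
```

Scaled: 4 mm / 750 = 0.0053, 3 mm / 750 = 0.004.

jog_arm:
  motion:
    - [[0,0,0.0013],[0,0,0]]
    - [[0,0,0.0027],[0,0,0]]
    - [[0,0,0.004],[0,0,0]]
    - [[0,0,0.0053],[0,0,0]]
    - [[0,0,0.0053],[0,0,0]]

```text
time_s: 9.13
tcp_pos: [0.4796, 0.1385, -0.0267]
eef_rot: [-2.215, -2.227, 0.001]
wrist_force: [0.2, -0.1, -0.6]
gripper_width: 0.0004
grasp_force: 0.0
```

jog_arm:
  motion:
    - [[0,0,0.0013],[0,0,0]]
    - [[0,0,0.0027],[0,0,0]]
    - [[0,0,0.004],[0,0,0]]
    - [[0,0,0.0053],[0,0,0]]
    - [[0,0,0.0053],[0,0,0]]

```text
time_s: 9.55
tcp_pos: [0.4796, 0.1384, -0.0307]
eef_rot: [-2.215, -2.227, 0.001]
wrist_force: [-0.6, 0.6, -0.3]
gripper_width: 0.0001
grasp_force: 0.0
```

Run:
```python
from h import *
p=np.array(st()[0]["tcp_pos"])
s=vision.snapshot("scene"); u=proj(s,[p,[p[0],p[1],0]]); c=np.int64(u[1]-35); print(c,u.round(1))
im=cv2.resize(s["img"][c[1]:c[1]+70,c[0]:c[0]+70,::-1],(560,560),interpolation=cv2.INTER_CUBIC)
for v in u: cv2.drawMarker(im,tuple(int(a) for a in (v-c)*8),(0,0,255),0,14)
cv2.imwrite("pics/a8.png",im)
```

```text
t 9.55 tcp [479.6 138.4 -30.7] yawY 0.31 tiltz [-4.e-04 -2.e-04 -1.e+00] w 0.0001 gf 0.0 F [-0.6  0.6 -0.3] q [-0.7   0.48  0.38  2.11 -0.3   0.61 -0.1 ]
[285 162] [[320.2 205.6]
 [320.6 197.7]]
```

View pics/a8.png

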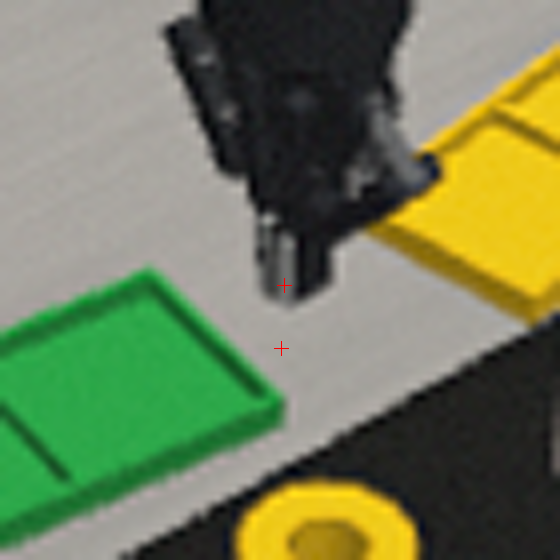

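The tips, at crop (290,300), are next to the projected bench point under the TCP (284,285) while the readout gives z = -31 mm. That confirms an offset of about 30 mm.

Scaled: 3 mm / 750 = 0.004, 2 mm / 750 = 0.0027.

jog_arm:
  motion:
    - [[0,0,0.0013],[0,0,0]]
    - [[0,0,0.0027],[0,0,0]]
    - [[0,0,0.004],[0,0,0]]
    - [[0,0,0.004],[0,0,0]]
    - [[0,0,0.004],[0,0,0]]

```text
time_s: 10.02
tcp_pos: [0.4799, 0.1386, -0.0309]
eef_rot: [-2.214, -2.225, 0.0]
wrist_force: [-7.0, -1.6, 22.8]
gripper_width: -0.0004
grasp_force: 11.0
```

Scaled: 3 mm / 750 = 0.004, 2 mm / 750 = 0.0027.

jog_arm:
  motion:
    - [[0,0,0.0013],[0,0,0]]
    - [[0,0,0.0027],[0,0,0]]
    - [[0,0,0.004],[0,0,0]]
    - [[0,0,0.004],[0,0,0]]
    - [[0,0,0.004],[0,0,0]]

```text
time_s: 10.43
tcp_pos: [0.4799, 0.1387, -0.0311]
eef_rot: [-2.213, -2.222, 0.001]
wrist_force: [-14.1, -2.5, 47.3]
gripper_width: 0.0001
grasp_force: 23.5
```

Contact is at a reported z of -31 mm, so true z = reported + 31 mm. I'll retreat, open and redo the green jar grasp with that correction.

Scaled: -165 mm / 750 = -0.22, -160 mm / 750 = -0.2133.

jog_arm:
  motion:
    - [[0,0,-0.0533],[0,0,0]]
    - [[0,0,-0.1067],[0,0,0]]
    - [[0,0,-0.16],[0,0,0]]
    - [[0,0,-0.2133],[0,0,0]]
    - [[0,0,-0.22],[0,0,0]]
  fingers: 1

```text
time_s: 10.85
tcp_pos: [0.4856, 0.1402, 0.1359]
eef_rot: [2.213, 2.224, 0.022]
wrist_force: [1.6, 0.4, 0.4]
gripper_width: 0.0605
grasp_force: 0.0
```

Scaled: 170 mm / 750 = 0.2267, 140 mm / 750 = 0.1867.

jog_arm:
  motion:
    - [[0.0267,0.0467,0],[0,0,0]]
    - [[0.0533,0.0933,0],[0,0,0]]
    - [[0.08,0.14,0],[0,0,0]]
    - [[0.1067,0.1867,0],[0,0,0]]
    - [[0.1267,0.2267,0],[0,0,0]]

```text
time_s: 11.27
tcp_pos: [0.6509, 0.2372, 0.128]
eef_rot: [-2.213, -2.229, -0.002]
wrist_force: [-0.3, 0.1, 0.4]
gripper_width: 0.0853
grasp_force: 0.0
```

Scaled: 15 mm / 750 = 0.02, 5 mm / 750 = 0.0067.

jog_arm:
  motion:
    - [[0.0067,0.02,0],[0,0,0]]
    - [[0.0067,0.02,0],[0,0,0]]
    - [[0.0067,0.02,0],[0,0,0]]
    - [[0.0067,0.02,0],[0,0,0]]
    - [[0.0067,0.02,0],[0,0,0]]

```text
time_s: 11.68
tcp_pos: [0.663, 0.2383, 0.1283]
eef_rot: [-2.216, -2.226, 0.002]
wrist_force: [-0.3, -0.7, -0.5]
gripper_width: 0.0853
grasp_force: 0.0
```

```bash
python3 -c "from h import *;to(665,239,29)"
```

```text
t 11.68 tcp [663.  238.3 128.3] yawY 0.25 tiltz [-1.6e-03 -5.0e-04 -1.0e+00] w 0.0853 gf 0.0 F [-0.3 -0.7 -0.5] q [-0.72  0.58  0.45  1.53 -0.27  1.1  -0.2 ]
shift [ 0.7  2.2 99.3] turn [-0.09  0.03  0.25]
```

jog_arm:
  motion:
    - [[0,0.0013,0.02],[0,0,0]]
    - [[0.0013,0.0027,0.04],[0,0,0]]
    - [[0.0013,0.0027,0.06],[0,0,0]]
    - [[0.0013,0.0027,0.08],[0,0,0]]
    - [[0.0013,0.0027,0.08],[0,0,0]]

```text
time_s: 12.1
tcp_pos: [0.6617, 0.2395, 0.0624]
eef_rot: [-2.212, -2.225, 0.014]
wrist_force: [-1.9, -0.2, -0.5]
gripper_width: 0.0854
grasp_force: 0.0
```

Scaled: 39 mm / 750 = 0.052, 30 mm / 750 = 0.04.

jog_arm:
  motion:
    - [[0,0,0.0133],[0,0,0]]
    - [[0,0,0.0267],[0,0,0]]
    - [[0,0,0.04],[0,0,0]]
    - [[0,0,0.052],[0,0,0]]
    - [[0,0,0.052],[0,0,0]]

```text
time_s: 12.52
tcp_pos: [0.6643, 0.2401, 0.0267]
eef_rot: [-2.214, -2.226, 0.006]
wrist_force: [-0.2, 0.2, -0.2]
gripper_width: 0.0856
grasp_force: 0.0
```

Run:
```python
from h import *
st()
s=vision.snapshot("scene"); cv2.imwrite("pics/a9.png",cv2.resize(s["img"][140:230,345:445,::-1],None,fx=6,fy=6,interpolation=cv2.INTER_CUBIC))
```

```text
t 12.52 tcp [664.3 240.1  26.7] yawY 0.32 tiltz [-0.004  -0.0016 -1.    ] w 0.0856 gf 0.0 F [-0.2  0.2 -0.2] q [-0.7   0.7   0.41  1.57 -0.32  0.94 -0.17]
```

View pics/a9.png

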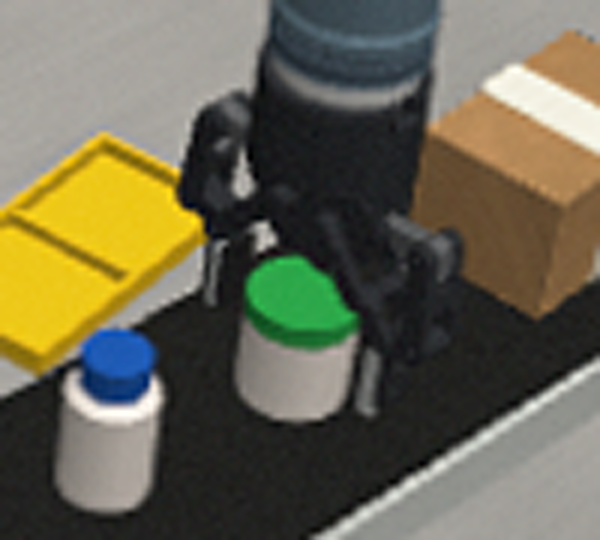

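The open fingers straddle the green jar, with tips near (212,300) and (370,410) and the jar between them. Closing with a 3 mm shift towards -y.

Scaled: -3 mm / 750 = -0.004.

jog_arm:
  motion:
    - [[-0.004,0,0],[0,0,0]]
    - [[-0.004,0,0],[0,0,0]]
    - [[-0.004,0,0],[0,0,0]]
    - [[-0.004,0,0],[0,0,0]]
    - [[-0.004,0,0],[0,0,0]]

```text
time_s: 12.98
tcp_pos: [0.6667, 0.2377, 0.0302]
eef_rot: [2.215, 2.227, 0.002]
wrist_force: [-0.4, -0.3, -0.3]
gripper_width: 0.0855
grasp_force: 0.0
```

jog_arm:
  motion:
    - [[0,0,0],[0,0,0]]
    - [[0,0,0],[0,0,0]]
    - [[0,0,0],[0,0,0]]
    - [[0,0,0],[0,0,0]]
    - [[0,0,0],[0,0,0]]
  fingers: 0

```text
time_s: 13.4
tcp_pos: [0.6666, 0.2378, 0.0299]
eef_rot: [2.215, 2.227, 0.001]
wrist_force: [0.6, -0.0, 1.3]
gripper_width: 0.0514
grasp_force: 62.5
```

jog_arm:
  motion:
    - [[0,0,0],[0,0,0]]
    - [[0,0,0],[0,0,0]]
    - [[0,0,0],[0,0,0]]
    - [[0,0,0],[0,0,0]]
    - [[0,0,0],[0,0,0]]

```text
time_s: 13.82
tcp_pos: [0.6665, 0.2378, 0.0299]
eef_rot: [2.215, 2.227, 0.001]
wrist_force: [0.5, 0.8, 3.0]
gripper_width: 0.0516
grasp_force: 62.4
```

```bash
python3 -c "from h import *;st()"
```

```text
t 13.82 tcp [666.5 237.8  29.9] yawY 0.32 tiltz [ 5.e-04  3.e-04 -1.e+00] w 0.0516 gf 62.4 F [0.5 0.8 3. ] q [-0.69  0.7   0.41  1.57 -0.32  0.94 -0.17]
```

Scaled: -100 mm / 750 = -0.1333, -90 mm / 750 = -0.12.

jog_arm:
  motion:
    - [[0,0,-0.0133],[0,0,0]]
    - [[0,0,-0.0467],[0,0,0]]
    - [[0,0,-0.0867],[0,0,0]]
    - [[0,0,-0.12],[0,0,0]]
    - [[0,0,-0.1333],[0,0,0]]

```text
time_s: 14.23
tcp_pos: [0.6687, 0.2377, 0.134]
eef_rot: [2.214, 2.225, 0.009]
wrist_force: [1.6, 0.1, -0.6]
gripper_width: 0.0514
grasp_force: 62.7
```

Scaled: -118 mm / 750 = -0.1573, -113 mm / 750 = -0.1507, 6 degrees / 90 = 0.0667.

jog_arm:
  motion:
    - [[-0.02,-0.0187,0],[0,0,0]]
    - [[-0.0533,-0.0507,0],[0,0,0.0111]]
    - [[-0.088,-0.084,0],[0,0,0.0222]]
    - [[-0.1227,-0.1173,0],[0,0,0.0444]]
    - [[-0.1573,-0.1507,0],[0,0,0.0667]]

```text
time_s: 14.65
tcp_pos: [0.5516, 0.1175, 0.1284]
eef_rot: [-2.33, -2.106, 0.003]
wrist_force: [0.6, -0.2, -0.9]
gripper_width: 0.0512
grasp_force: 62.8
```

```bash
python3 -c "from h import *;to(488,51.3,130,-5.7)"
```

```text
t 14.65 tcp [551.6 117.5 128.4] yawY -5.77 tiltz [-2.1e-03 -9.0e-04 -1.0e+00] w 0.0512 gf 62.8 F [ 0.6 -0.2 -0.9] q [-0.73  0.33  0.53  1.89 -0.2   0.97 -0.21]
shift [-72.2 -56.6  -1.4] turn [-0.12  0.07 -0.07]
```

Scaled: -72 mm / 750 = -0.096, -66 mm / 750 = -0.088.

jog_arm:
  motion:
    - [[-0.0333,-0.0267,0],[0,0,0]]
    - [[-0.0667,-0.0533,0],[0,0,0]]
    - [[-0.088,-0.0693,0],[0,0,0]]
    - [[-0.096,-0.076,0],[0,0,0]]
    - [[-0.096,-0.076,0],[0,0,0]]

```text
time_s: 15.07
tcp_pos: [0.4879, 0.0511, 0.1288]
eef_rot: [-2.331, -2.104, 0.003]
wrist_force: [0.5, -0.0, -1.4]
gripper_width: 0.0511
grasp_force: 62.8
```

Scaled: 115 mm / 750 = 0.1533, 105 mm / 750 = 0.14.

jog_arm:
  motion:
    - [[0,0,0.0267],[0,0,0]]
    - [[0,0,0.0667],[0,0,0]]
    - [[0,0,0.1067],[0,0,0]]
    - [[0,0,0.14],[0,0,0]]
    - [[0,0,0.1533],[0,0,0]]

```text
time_s: 15.48
tcp_pos: [0.4884, 0.0545, 0.0111]
eef_rot: [-2.324, -2.11, 0.007]
wrist_force: [-0.7, 0.5, -1.2]
gripper_width: 0.0515
grasp_force: 62.8
```

jog_arm:
  motion:
    - [[0,0,0],[0,0,0]]
    - [[0,0,0],[0,0,0]]
    - [[0,0,0],[0,0,0]]
    - [[0,0,0],[0,0,0]]
    - [[0,0,0],[0,0,0]]

```text
time_s: 15.9
tcp_pos: [0.4918, 0.0534, 0.0161]
eef_rot: [2.328, 2.108, 0.005]
wrist_force: [-0.2, -0.6, -2.2]
gripper_width: 0.0513
grasp_force: 62.8
```

Run:
```python
from h import *
to(488,51.3,-15,-5.7)
s=vision.snapshot("scene"); cv2.imwrite("pics/b1.png",cv2.resize(s["img"][165:255,245:345,::-1],None,fx=6,fy=6,interpolation=cv2.INTER_CUBIC))
```

```text
t 15.9 tcp [491.8  53.4  16.1] yawY -5.69 tiltz [ 0.0033  0.0012 -1.    ] w 0.0513 gf 62.8 F [-0.2 -0.6 -2.2] q [-0.63  0.39  0.5   2.12 -0.29  0.69 -0.03]
shift [-2.5 -3.6 31. ] turn [ 0.18 -0.09  0.01]
```

View pics/b1.png

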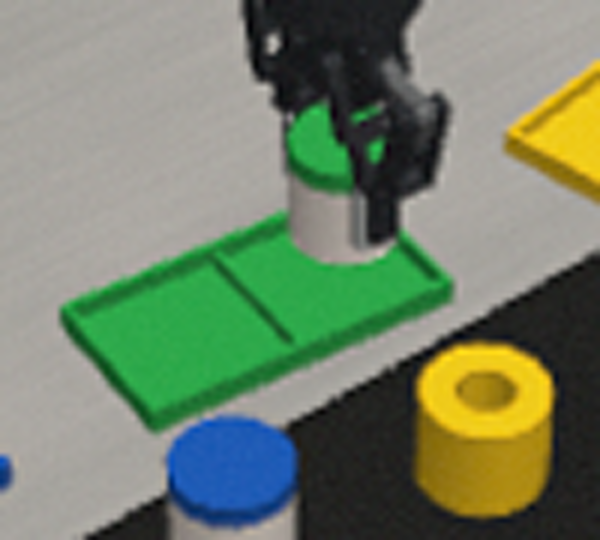

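The jar hangs upright over the left green compartment (base near crop (343,240), compartment centre about (331,277)). Lowering it.

Scaled: 31 mm / 750 = 0.0413, 29 mm / 750 = 0.0387.

jog_arm:
  motion:
    - [[-0.0053,-0.004,0.0107],[0,0,0]]
    - [[-0.0053,-0.004,0.0213],[0,0,0]]
    - [[-0.0053,-0.004,0.032],[0,0,0]]
    - [[-0.0053,-0.004,0.0387],[0,0,0]]
    - [[-0.0053,-0.004,0.0413],[0,0,0]]

```text
time_s: 16.37
tcp_pos: [0.4854, 0.0491, -0.0164]
eef_rot: [-2.327, -2.106, 0.004]
wrist_force: [-10.2, -1.2, 31.0]
gripper_width: 0.0514
grasp_force: 65.0
```

jog_arm:
  motion:
    - [[0,0,0],[0,0,0]]
    - [[0,0,0],[0,0,0]]
    - [[0,0,0],[0,0,0]]
    - [[0,0,0],[0,0,0]]
    - [[0,0,0],[0,0,0]]

```text
time_s: 16.78
tcp_pos: [0.4855, 0.049, -0.0163]
eef_rot: [-2.327, -2.106, 0.003]
wrist_force: [-4.0, -1.1, 9.1]
gripper_width: 0.0514
grasp_force: 63.5
```

```bash
python3 -c "from h import *;to(488,51.3,-16,-5.7)"
```

```text
t 16.78 tcp [485.5  49.  -16.3] yawY -5.71 tiltz [-3.2e-03  5.0e-04 -1.0e+00] w 0.0514 gf 63.5 F [-4.  -1.1  9.1] q [-0.6   0.45  0.47  2.14 -0.34  0.63  0.01]
shift [ 2.5  2.3 -0.3] turn [-0.19 -0.01 -0.01]
```

The contact force shows it is on the floor at the predicted height. Releasing and lifting.

jog_arm:
  motion:
    - [[0,0,0],[0,0,0]]
    - [[0,0,0],[0,0,0]]
    - [[0,0,0],[0,0,0]]
    - [[0,0,0],[0,0,0]]
    - [[0,0,0],[0,0,0]]
  fingers: 1

```text
time_s: 17.2
tcp_pos: [0.4867, 0.0493, -0.0167]
eef_rot: [2.329, 2.109, -0.0]
wrist_force: [-0.7, 0.7, -0.1]
gripper_width: 0.0854
grasp_force: 0.0
```

Scaled: -150 mm / 750 = -0.2, -120 mm / 750 = -0.16.

jog_arm:
  motion:
    - [[0,0,-0.0133],[0,0,0]]
    - [[0,0,-0.0533],[0,0,0]]
    - [[0,0,-0.1067],[0,0,0]]
    - [[0,0,-0.16],[0,0,0]]
    - [[0,0,-0.2],[0,0,0]]

```text
time_s: 17.62
tcp_pos: [0.4878, 0.0489, 0.137]
eef_rot: [2.329, 2.106, 0.004]
wrist_force: [0.7, -0.2, 0.1]
gripper_width: 0.0854
grasp_force: 0.0
```

Run:
```python
from h import *
to(656.5,127,134,0)
for n in("scene","top"):
    s=vision.snapshot(n)
    for c,zs in(("green",(.059,.125)),("blue",(.105,.125)),("yellow",(.098,))):
        for k in blobs(s,c):
            print(n,c,cv2.contourArea(k),*[(z,np.round(cv2.minAreaRect(np.float32(1000*plane(s,k.reshape(-1,2),z)))[0],0)) for z in zs])
```

```text
t 17.62 tcp [487.8  48.9 137. ] yawY -5.74 tiltz [ 3.e-03  6.e-04 -1.e+00] w 0.0854 gf 0.0 F [ 0.7 -0.2  0.1] q [-0.73  0.16  0.6   2.06 -0.11  0.94 -0.17]
shift [ 94.6 160.1   3.5] turn [ 0.17 -0.04 -5.74]
scene green 1397.5 (0.059, array([516., -15.])) (0.125, array([573., -59.]))
scene green 136.5 (0.059, array([ 583., -220.])) (0.125, array([ 636., -250.]))
scene blue 1576.5 (0.105, array([ 566., -270.])) (0.125, array([ 584., -278.]))
scene blue 290.5 (0.105, array([ 641., -121.])) (0.125, array([ 656., -132.]))
scene blue 109.5 (0.105, array([649., 139.])) (0.125, array([664., 122.]))
scene yellow 1070.0 (0.098, array([572., 185.]))
scene yellow 835.0 (0.098, array([1297.,   18.]))
scene yellow 566.0 (0.098, array([678., -20.]))
top green 591.0 (0.059, array([475., -22.])) (0.125, array([469., -22.]))
top green 56.0 (0.059, array([ 644., -256.])) (0.125, array([ 629., -245.]))
top blue 1092.5 (0.105, array([ 474., -215.])) (0.125, array([ 472., -212.]))
top blue 205.5 (0.105, array([ 633., -118.])) (0.125, array([ 629., -116.]))
top blue 65.0 (0.105, array([661., 130.])) (0.125, array([656., 128.]))
top yellow 1238.5 (0.098, array([889., -15.]))
top yellow 1135.5 (0.098, array([484., 248.]))
top yellow 272.0 (0.098, array([657.,  -7.]))
```

Scaled: 148 mm / 750 = 0.1973, 128 mm / 750 = 0.1707, -5.7 degrees / 90 = -0.0633.

jog_arm:
  motion:
    - [[0.024,0.04,0],[0,0,-0.0222]]
    - [[0.048,0.0827,0],[0,0,-0.0444]]
    - [[0.0747,0.1267,0],[0,0,-0.0633]]
    - [[0.1013,0.1707,0],[0,0,-0.0633]]
    - [[0.1173,0.1973,0],[0,0,-0.0633]]

```text
time_s: 18.13
tcp_pos: [0.6452, 0.1251, 0.133]
eef_rot: [2.218, 2.224, 0.002]
wrist_force: [0.1, -0.2, -0.2]
gripper_width: 0.0854
grasp_force: 0.0
```

jog_arm:
  motion:
    - [[0.0067,0.0173,0],[0,0,0]]
    - [[0.0067,0.0173,0],[0,0,0]]
    - [[0.0067,0.0173,0],[0,0,0]]
    - [[0.0067,0.0173,0],[0,0,0]]
    - [[0.0067,0.0173,0],[0,0,0]]

```text
time_s: 18.55
tcp_pos: [0.6543, 0.126, 0.1333]
eef_rot: [-2.222, -2.219, 0.002]
wrist_force: [-1.2, -0.1, -0.0]
gripper_width: 0.0853
grasp_force: 0.0
```

```bash
python3 -c "from h import *;to(657,126.5,29)"
```

```text
t 18.55 tcp [654.3 126.  133.3] yawY -0.07 tiltz [-1.6e-03 -4.0e-04 -1.0e+00] w 0.0853 gf 0.0 F [-1.2 -0.1 -0. ] q [-0.64  0.52  0.53  1.63 -0.29  1.07 -0.04]
shift [  0.6   2.9 104.3] turn [-0.09  0.02 -0.07]
```

Scaled: 65 mm / 750 = 0.0867, 55 mm / 750 = 0.0733.

jog_arm:
  motion:
    - [[0,0.0013,0.02],[0,0,0]]
    - [[0,0.0013,0.0467],[0,0,0]]
    - [[0,0.0013,0.0733],[0,0,0]]
    - [[0,0.0013,0.0867],[0,0,0]]
    - [[0,0.0013,0.0867],[0,0,0]]

```text
time_s: 18.97
tcp_pos: [0.6529, 0.1265, 0.0646]
eef_rot: [-2.219, -2.219, 0.01]
wrist_force: [-0.6, -0.7, -1.4]
gripper_width: 0.0854
grasp_force: 0.0
```

Scaled: 39 mm / 750 = 0.052, 30 mm / 750 = 0.04.

jog_arm:
  motion:
    - [[0,0,0.0133],[0,0,0]]
    - [[0,0,0.0267],[0,0,0]]
    - [[0,0,0.04],[0,0,0]]
    - [[0,0,0.052],[0,0,0]]
    - [[0,0,0.052],[0,0,0]]

```text
time_s: 19.38
tcp_pos: [0.6547, 0.127, 0.027]
eef_rot: [-2.22, -2.22, 0.005]
wrist_force: [0.3, -0.1, -0.6]
gripper_width: 0.0852
grasp_force: 0.0
```

jog_arm:
  motion:
    - [[0,0,0],[0,0,0]]
    - [[0,0,0],[0,0,0]]
    - [[0,0,0],[0,0,0]]
    - [[0,0,0],[0,0,0]]
    - [[0,0,0],[0,0,0]]

```text
time_s: 19.8
tcp_pos: [0.6572, 0.1273, 0.0302]
eef_rot: [2.221, 2.221, 0.002]
wrist_force: [0.4, -0.2, -0.3]
gripper_width: 0.0854
grasp_force: 0.0
```

jog_arm:
  motion:
    - [[0,0,0],[0,0,0]]
    - [[0,0,0],[0,0,0]]
    - [[0,0,0],[0,0,0]]
    - [[0,0,0],[0,0,0]]
    - [[0,0,0],[0,0,0]]
  fingers: 0

```text
time_s: 20.22
tcp_pos: [0.6571, 0.1272, 0.0299]
eef_rot: [2.221, 2.221, 0.001]
wrist_force: [-0.4, 0.7, 1.8]
gripper_width: 0.0404
grasp_force: 60.5
```

jog_arm:
  motion:
    - [[0,0,0],[0,0,0]]
    - [[0,0,0],[0,0,0]]
    - [[0,0,0],[0,0,0]]
    - [[0,0,0],[0,0,0]]
    - [[0,0,0],[0,0,0]]

```text
time_s: 20.63
tcp_pos: [0.6571, 0.1272, 0.0299]
eef_rot: [2.221, 2.221, 0.001]
wrist_force: [-0.4, 0.0, 2.0]
gripper_width: 0.0408
grasp_force: 60.7
```

```bash
python3 -c "from h import *;to(473,-191,130,14.9)"
```

```text
t 20.63 tcp [657.1 127.2  29.9] yawY 0.01 tiltz [ 8.e-04  2.e-04 -1.e+00] w 0.0408 gf 60.7 F [-0.4  0.   2. ] q [-0.6   0.65  0.47  1.68 -0.36  0.9   0.01]
shift [-318.1 -184.1 -100.3] turn [  0.04  -0.   -14.89]
```

Scaled: -100 mm / 750 = -0.1333, -90 mm / 750 = -0.12.

jog_arm:
  motion:
    - [[0,0,-0.0133],[0,0,0]]
    - [[0,0,-0.0467],[0,0,0]]
    - [[0,0,-0.0867],[0,0,0]]
    - [[0,0,-0.12],[0,0,0]]
    - [[0,0,-0.1333],[0,0,0]]

```text
time_s: 21.05
tcp_pos: [0.659, 0.1272, 0.1339]
eef_rot: [2.219, 2.219, 0.008]
wrist_force: [0.7, 0.3, 0.8]
gripper_width: 0.0408
grasp_force: 60.6
```

Scaled: -141 mm / 750 = -0.188, -109 mm / 750 = -0.1453, -14.9 degrees / 90 = -0.1656.

jog_arm:
  motion:
    - [[-0.02,-0.012,0],[0,0,0]]
    - [[-0.06,-0.0347,0],[0,0,-0.0333]]
    - [[-0.1027,-0.0587,0],[0,0,-0.0667]]
    - [[-0.1453,-0.084,0],[0,0,-0.1111]]
    - [[-0.188,-0.1093,0],[0,0,-0.1656]]

```text
time_s: 21.47
tcp_pos: [0.5727, -0.015, 0.1286]
eef_rot: [-1.908, -2.494, 0.003]
wrist_force: [-0.3, -0.6, 0.1]
gripper_width: 0.0409
grasp_force: 60.6
```

```bash
python3 -c "from h import *;to(473,-191,130,14.9)"
```

```text
t 21.47 tcp [572.7 -15.  128.6] yawY 15.17 tiltz [-2.e-03 -5.e-04 -1.e+00] w 0.0409 gf 60.6 F [-0.3 -0.6  0.1] q [-0.49  0.35  0.53  1.87 -0.21  0.98  0.4 ]
shift [-143.8 -142.3   -1.1] turn [-0.12 -0.    0.27]
```

Scaled: -130 mm / 750 = -0.1733, -128 mm / 750 = -0.1707.

jog_arm:
  motion:
    - [[-0.0373,-0.0373,0],[0,0,0]]
    - [[-0.0747,-0.0733,0],[0,0,0]]
    - [[-0.112,-0.1107,0],[0,0,0]]
    - [[-0.1467,-0.144,0],[0,0,0]]
    - [[-0.1733,-0.1707,0],[0,0,0]]

```text
time_s: 21.88
tcp_pos: [0.4811, -0.1754, 0.1288]
eef_rot: [-1.917, -2.486, 0.002]
wrist_force: [-0.7, -0.5, -0.5]
gripper_width: 0.0412
grasp_force: 60.6
```

Scaled: 95 mm / 750 = 0.1267, 70 mm / 750 = 0.0933.

jog_arm:
  motion:
    - [[-0.0133,-0.0133,0],[0,0,0]]
    - [[-0.0187,-0.0187,0.0133],[0,0,0]]
    - [[-0.0187,-0.0187,0.0533],[0,0,0]]
    - [[-0.0187,-0.0187,0.0933],[0,0,0]]
    - [[-0.0187,-0.0187,0.1267],[0,0,0]]

```text
time_s: 22.3
tcp_pos: [0.4739, -0.1878, 0.032]
eef_rot: [-1.911, -2.491, -0.0]
wrist_force: [-0.0, 0.1, -1.1]
gripper_width: 0.0407
grasp_force: 60.6
```

Scaled: 18 mm / 750 = 0.024, 10 mm / 750 = 0.0133.

jog_arm:
  motion:
    - [[0,0,0.0133],[0,0,0]]
    - [[0,0,0.024],[0,0,0]]
    - [[0,0,0.024],[0,0,0]]
    - [[0,0,0.024],[0,0,0]]
    - [[0,0,0.024],[0,0,0]]

```text
time_s: 22.72
tcp_pos: [0.4761, -0.1899, 0.0178]
eef_rot: [1.913, 2.489, 0.002]
wrist_force: [0.5, -0.5, 0.7]
gripper_width: 0.0406
grasp_force: 60.6
```

```bash
python3 -c "from h import *;to(473,-191,-15.5,14.9)"
```

```text
t 22.72 tcp [ 476.1 -189.9   17.8] yawY 14.93 tiltz [ 2.7e-03 -6.0e-04 -1.0e+00] w 0.0406 gf 60.6 F [ 0.5 -0.5  0.7] q [-0.18  0.43  0.55  2.08 -0.34  0.72  0.85]
shift [-0.3 -3.3 33.3] turn [0.14 0.07 0.03]
```

Scaled: 33 mm / 750 = 0.044, 30 mm / 750 = 0.04.

jog_arm:
  motion:
    - [[0,-0.0027,0.0107],[0,0,0]]
    - [[0,-0.0027,0.0213],[0,0,0]]
    - [[0,-0.0027,0.032],[0,0,0]]
    - [[0,-0.0027,0.04],[0,0,0]]
    - [[0,-0.0027,0.044],[0,0,0]]

```text
time_s: 23.13
tcp_pos: [0.4717, -0.1896, -0.0164]
eef_rot: [-1.912, -2.488, -0.0]
wrist_force: [-9.6, 4.5, 35.4]
gripper_width: 0.0406
grasp_force: 63.8
```

jog_arm:
  motion:
    - [[0,0,0],[0,0,0]]
    - [[0,0,0],[0,0,0]]
    - [[0,0,0],[0,0,0]]
    - [[0,0,0],[0,0,0]]
    - [[0,0,0],[0,0,0]]

```text
time_s: 23.55
tcp_pos: [0.4718, -0.1897, -0.0162]
eef_rot: [-1.913, -2.489, -0.0]
wrist_force: [-2.7, 1.4, 7.3]
gripper_width: 0.0404
grasp_force: 61.4
```

```bash
python3 -c "from h import *;to(473,-191,-16,14.9)"
```

```text
t 23.55 tcp [ 471.8 -189.7  -16.2] yawY 14.89 tiltz [-0.0019  0.0018 -1.    ] w 0.0404 gf 61.4 F [-2.7  1.4  7.3] q [-0.14  0.48  0.51  2.09 -0.39  0.66  0.89]
shift [-1.6  0.9 -0.2] turn [-0.08 -0.13 -0.01]
```

jog_arm:
  motion:
    - [[0,0,0],[0,0,0]]
    - [[0,0,0],[0,0,0]]
    - [[0,0,0],[0,0,0]]
    - [[0,0,0],[0,0,0]]
    - [[0,0,0],[0,0,0]]
  fingers: 1

```text
time_s: 23.97
tcp_pos: [0.4726, -0.1901, -0.0166]
eef_rot: [-1.914, -2.491, 0.0]
wrist_force: [0.0, -0.7, -0.4]
gripper_width: 0.0854
grasp_force: 0.0
```

jog_arm:
  motion:
    - [[0,0,-0.0133],[0,0,0]]
    - [[0,0,-0.0533],[0,0,0]]
    - [[0,0,-0.1067],[0,0,0]]
    - [[0,0,-0.16],[0,0,0]]
    - [[0,0,-0.2],[0,0,0]]

```text
time_s: 24.38
tcp_pos: [0.4733, -0.191, 0.1369]
eef_rot: [1.914, 2.488, 0.002]
wrist_force: [1.1, 0.1, 0.1]
gripper_width: 0.0853
grasp_force: 0.0
```

Scaled: 165 mm / 750 = 0.22, 140 mm / 750 = 0.1867, 14.9 degrees / 90 = 0.1656.

jog_arm:
  motion:
    - [[0.008,0.0467,0],[0,0,0.0333]]
    - [[0.016,0.0933,0],[0,0,0.0778]]
    - [[0.0227,0.14,0],[0,0,0.1222]]
    - [[0.0293,0.1867,0],[0,0,0.1656]]
    - [[0.036,0.22,0],[0,0,0.1656]]

```text
time_s: 24.8
tcp_pos: [0.6283, -0.119, 0.1345]
eef_rot: [2.22, 2.221, 0.003]
wrist_force: [0.7, -0.4, -0.0]
gripper_width: 0.0859
grasp_force: 0.0
```

Run:
```python
from h import *
to(635,-117.5,29)
```

```text
t 24.8 tcp [ 628.3 -119.   134.5] yawY 0.03 tiltz [ 2.5e-03  3.0e-04 -1.0e+00] w 0.0859 gf 0.0 F [ 0.7 -0.4 -0. ] q [-0.35  0.48  0.62  1.71 -0.32  1.05  0.37]
shift [  1.5   6.4 105.5] turn [ 0.14 -0.02  0.03]
```

Scaled: 65 mm / 750 = 0.0867, 50 mm / 750 = 0.0667.

jog_arm:
  motion:
    - [[0.0013,0.008,0.0133],[0,0,0]]
    - [[0.0013,0.008,0.04],[0,0,0]]
    - [[0.0013,0.008,0.0667],[0,0,0]]
    - [[0.0013,0.008,0.0867],[0,0,0]]
    - [[0.0013,0.008,0.0867],[0,0,0]]

```text
time_s: 25.22
tcp_pos: [0.627, -0.1201, 0.0646]
eef_rot: [-2.217, -2.217, 0.008]
wrist_force: [-1.6, 0.2, -0.6]
gripper_width: 0.0852
grasp_force: 0.0
```

Scaled: 39 mm / 750 = 0.052, 30 mm / 750 = 0.04.

jog_arm:
  motion:
    - [[0,0,0.0133],[0,0,0]]
    - [[0,0,0.0267],[0,0,0]]
    - [[0,0,0.04],[0,0,0]]
    - [[0,0,0.052],[0,0,0]]
    - [[0,0,0.052],[0,0,0]]

```text
time_s: 25.63
tcp_pos: [0.6294, -0.12, 0.0273]
eef_rot: [-2.219, -2.22, 0.003]
wrist_force: [-0.3, 0.8, -0.2]
gripper_width: 0.0853
grasp_force: 0.0
```

jog_arm:
  motion:
    - [[0,0,0],[0,0,0]]
    - [[0,0,0],[0,0,0]]
    - [[0,0,0],[0,0,0]]
    - [[0,0,0],[0,0,0]]
    - [[0,0,0],[0,0,0]]

```text
time_s: 26.05
tcp_pos: [0.6316, -0.1206, 0.0301]
eef_rot: [2.221, 2.221, 0.001]
wrist_force: [0.1, 0.1, -0.5]
gripper_width: 0.0855
grasp_force: 0.0
```

jog_arm:
  motion:
    - [[0,0,0],[0,0,0]]
    - [[0,0,0],[0,0,0]]
    - [[0,0,0],[0,0,0]]
    - [[0,0,0],[0,0,0]]
    - [[0,0,0],[0,0,0]]
  fingers: 0

```text
time_s: 26.47
tcp_pos: [0.6316, -0.1206, 0.0301]
eef_rot: [2.221, 2.221, 0.001]
wrist_force: [0.4, 0.8, 2.5]
gripper_width: 0.0515
grasp_force: 62.4
```

jog_arm:
  motion:
    - [[0,0,0],[0,0,0]]
    - [[0,0,0],[0,0,0]]
    - [[0,0,0],[0,0,0]]
    - [[0,0,0],[0,0,0]]
    - [[0,0,0],[0,0,0]]

```text
time_s: 26.88
tcp_pos: [0.6316, -0.1206, 0.03]
eef_rot: [2.221, 2.221, 0.001]
wrist_force: [1.1, 1.5, 4.6]
gripper_width: 0.0512
grasp_force: 62.4
```

```bash
python3 -c "from h import *;to(493.5,-269,130,14.9)"
```

```text
t 26.88 tcp [ 631.6 -120.6   30. ] yawY 0.01 tiltz [ 1.e-03 -1.e-04 -1.e+00] w 0.0512 gf 62.4 F [1.1 1.5 4.6] q [-0.3   0.62  0.55  1.75 -0.41  0.88  0.44]
shift [-148.3 -138.1 -100.1] turn [ 6.000e-02  1.000e-02 -1.489e+01]
```

Scaled: -100 mm / 750 = -0.1333, -90 mm / 750 = -0.12.

jog_arm:
  motion:
    - [[0,0,-0.0133],[0,0,0]]
    - [[0,0,-0.0467],[0,0,0]]
    - [[0,0,-0.0867],[0,0,0]]
    - [[0,0,-0.12],[0,0,0]]
    - [[0,0,-0.1333],[0,0,0]]

```text
time_s: 27.3
tcp_pos: [0.6326, -0.1212, 0.133]
eef_rot: [2.219, 2.219, 0.004]
wrist_force: [2.1, -0.5, 0.3]
gripper_width: 0.051
grasp_force: 62.7
```

Scaled: -114 mm / 750 = -0.152, -106 mm / 750 = -0.1413, -14.9 degrees / 90 = -0.1656.

jog_arm:
  motion:
    - [[-0.02,-0.0187,0],[0,0,0]]
    - [[-0.052,-0.048,0],[0,0,-0.0333]]
    - [[-0.0853,-0.0787,0],[0,0,-0.0667]]
    - [[-0.1187,-0.1093,0],[0,0,-0.1111]]
    - [[-0.152,-0.1413,0],[0,0,-0.1656]]

```text
time_s: 27.72
tcp_pos: [0.5229, -0.2347, 0.1283]
eef_rot: [-1.907, -2.493, 0.002]
wrist_force: [0.5, 0.0, -1.7]
gripper_width: 0.0513
grasp_force: 62.7
```

```bash
python3 -c "from h import *;to(494,-271.5,130,14.9)"
```

```text
t 27.72 tcp [ 522.9 -234.7  128.3] yawY 15.18 tiltz [-2.6e-03  6.0e-04 -1.0e+00] w 0.0513 gf 62.7 F [ 0.5  0.  -1.7] q [-0.17  0.36  0.62  1.87 -0.25  0.99  0.83]
shift [-28.  -37.5  -1.7] turn [-0.14 -0.07  0.28]
```

Scaled: -37 mm / 750 = -0.0493, -35 mm / 750 = -0.0467.

jog_arm:
  motion:
    - [[-0.0187,-0.024,0],[0,0,0]]
    - [[-0.0347,-0.0467,0],[0,0,0]]
    - [[-0.0373,-0.0493,0],[0,0,0]]
    - [[-0.0373,-0.0493,0],[0,0,0]]
    - [[-0.0373,-0.0493,0],[0,0,0]]

```text
time_s: 28.13
tcp_pos: [0.4968, -0.2697, 0.1289]
eef_rot: [-1.913, -2.491, -0.001]
wrist_force: [-0.2, 1.1, -0.6]
gripper_width: 0.0515
grasp_force: 62.7
```

Scaled: 113 mm / 750 = 0.1507, 100 mm / 750 = 0.1333.

jog_arm:
  motion:
    - [[0,0,0.02],[0,0,0]]
    - [[0,0,0.06],[0,0,0]]
    - [[0,0,0.1],[0,0,0]]
    - [[0,0,0.1333],[0,0,0]]
    - [[0,0,0.1507],[0,0,0]]

```text
time_s: 28.55
tcp_pos: [0.4959, -0.2669, 0.0127]
eef_rot: [-1.905, -2.49, 0.001]
wrist_force: [-0.5, 0.7, -1.4]
gripper_width: 0.0514
grasp_force: 62.7
```

jog_arm:
  motion:
    - [[0,0,0],[0,0,0]]
    - [[0,0,0],[0,0,0]]
    - [[0,0,0],[0,0,0]]
    - [[0,0,0],[0,0,0]]
    - [[0,0,0],[0,0,0]]

```text
time_s: 28.97
tcp_pos: [0.4982, -0.2718, 0.0183]
eef_rot: [1.912, 2.488, 0.002]
wrist_force: [0.2, 0.1, -1.2]
gripper_width: 0.0514
grasp_force: 62.7
```

```bash
python3 -c "from h import *;to(494,-271.5,-15.5,14.9)"
```

```text
t 28.97 tcp [ 498.2 -271.8   18.3] yawY 14.92 tiltz [ 0.0034 -0.0011 -1.    ] w 0.0514 gf 62.7 F [ 0.2  0.1 -1.2] q [-0.03  0.52  0.56  1.95 -0.38  0.78  1.  ]
shift [ 1.4 -4.1 33.8] turn [0.17 0.11 0.01]
```

Scaled: 33 mm / 750 = 0.044, 30 mm / 750 = 0.04.

jog_arm:
  motion:
    - [[0.0013,-0.004,0.0107],[0,0,0]]
    - [[0.0013,-0.004,0.0213],[0,0,0]]
    - [[0.0013,-0.004,0.032],[0,0,0]]
    - [[0.0013,-0.004,0.04],[0,0,0]]
    - [[0.0013,-0.004,0.044],[0,0,0]]

```text
time_s: 29.38
tcp_pos: [0.4923, -0.2703, -0.0162]
eef_rot: [-1.912, -2.487, -0.001]
wrist_force: [-9.6, 6.6, 32.7]
gripper_width: 0.0515
grasp_force: 64.7
```

jog_arm:
  motion:
    - [[0,0,0],[0,0,0]]
    - [[0,0,0],[0,0,0]]
    - [[0,0,0],[0,0,0]]
    - [[0,0,0],[0,0,0]]
    - [[0,0,0],[0,0,0]]

```text
time_s: 29.8
tcp_pos: [0.4924, -0.2703, -0.016]
eef_rot: [-1.913, -2.488, -0.001]
wrist_force: [-4.0, 2.8, 8.9]
gripper_width: 0.0514
grasp_force: 63.3
```

jog_arm:
  motion:
    - [[0,0,0],[0,0,0]]
    - [[0,0,0],[0,0,0]]
    - [[0,0,0],[0,0,0]]
    - [[0,0,0],[0,0,0]]
    - [[0,0,0],[0,0,0]]
  fingers: 1

```text
time_s: 30.22
tcp_pos: [0.4934, -0.2709, -0.0167]
eef_rot: [-1.914, -2.491, 0.0]
wrist_force: [0.7, -0.5, 0.4]
gripper_width: 0.0855
grasp_force: 0.0
```

Scaled: -150 mm / 750 = -0.2, -120 mm / 750 = -0.16.

jog_arm:
  motion:
    - [[0,0,-0.0133],[0,0,0]]
    - [[0,0,-0.0533],[0,0,0]]
    - [[0,0,-0.1067],[0,0,0]]
    - [[0,0,-0.16],[0,0,0]]
    - [[0,0,-0.2],[0,0,0]]

```text
time_s: 30.63
tcp_pos: [0.4942, -0.272, 0.1372]
eef_rot: [1.914, 2.488, 0.001]
wrist_force: [0.9, -0.5, 0.7]
gripper_width: 0.0856
grasp_force: 0.0
```

Scaled: 138 mm / 750 = 0.184, 130 mm / 750 = 0.1733, 14.9 degrees / 90 = 0.1656.

jog_arm:
  motion:
    - [[-0.004,0.0467,0],[0,0,0.0333]]
    - [[-0.008,0.0933,0],[0,0,0.0778]]
    - [[-0.012,0.14,0],[0,0,0.1222]]
    - [[-0.0147,0.1733,0],[0,0,0.1656]]
    - [[-0.0147,0.184,0],[0,0,0.1656]]

```text
time_s: 31.05
tcp_pos: [0.6349, -0.2425, 0.1341]
eef_rot: [2.215, 2.225, 0.004]
wrist_force: [1.1, 0.8, 0.4]
gripper_width: 0.0854
grasp_force: 0.0
```

Run:
```python
from h import *
to(631,-246,29)
```

```text
t 31.05 tcp [ 634.9 -242.5  134.1] yawY 0.27 tiltz [ 3.6e-03  1.0e-04 -1.0e+00] w 0.0854 gf 0.0 F [1.1 0.8 0.4] q [-0.16  0.57  0.64  1.6  -0.37  1.09  0.59]
shift [ -3.5  -4.3 105.1] turn [ 0.21 -0.    0.27]
```

Scaled: 60 mm / 750 = 0.08, 50 mm / 750 = 0.0667.

jog_arm:
  motion:
    - [[0,0,0.0133],[0,0,0]]
    - [[0,0,0.04],[0,0,0]]
    - [[0,0,0.0667],[0,0,0]]
    - [[0,0,0.08],[0,0,0]]
    - [[0,0,0.08],[0,0,0]]

```text
time_s: 31.47
tcp_pos: [0.6248, -0.2459, 0.07]
eef_rot: [-2.218, -2.215, 0.006]
wrist_force: [-0.5, 0.3, -0.0]
gripper_width: 0.0851
grasp_force: 0.0
```

Run:
```python
from h import *
to(631,-246,29)
```

```text
t 31.47 tcp [ 624.8 -245.9   70. ] yawY -0.09 tiltz [-0.0078  0.0021 -1.    ] w 0.0851 gf 0.0 F [-0.5  0.3 -0. ] q [-0.13  0.63  0.61  1.65 -0.42  1.    0.62]
shift [-0.2  6.5 40.9] turn [-0.44 -0.12 -0.09]
```

Scaled: 42 mm / 750 = 0.056, 30 mm / 750 = 0.04.

jog_arm:
  motion:
    - [[0,0.0027,0.0133],[0,0,0]]
    - [[0,0.0027,0.0267],[0,0,0]]
    - [[0,0.0027,0.04],[0,0,0]]
    - [[0,0.0027,0.056],[0,0,0]]
    - [[0,0.0027,0.056],[0,0,0]]

```text
time_s: 31.88
tcp_pos: [0.6295, -0.2448, 0.0285]
eef_rot: [-2.218, -2.219, 0.003]
wrist_force: [-0.2, 1.8, -0.1]
gripper_width: 0.0852
grasp_force: 0.0
```

jog_arm:
  motion:
    - [[0,0,0],[0,0,0]]
    - [[0,0,0],[0,0,0]]
    - [[0,0,0],[0,0,0]]
    - [[0,0,0],[0,0,0]]
    - [[0,0,0],[0,0,0]]

```text
time_s: 32.3
tcp_pos: [0.6321, -0.2463, 0.0323]
eef_rot: [2.22, 2.221, 0.001]
wrist_force: [0.2, -0.7, 0.7]
gripper_width: 0.0856
grasp_force: 0.0
```

jog_arm:
  motion:
    - [[0,0,0],[0,0,0]]
    - [[0,0,0],[0,0,0]]
    - [[0,0,0],[0,0,0]]
    - [[0,0,0],[0,0,0]]
    - [[0,0,0],[0,0,0]]
  fingers: 0

```text
time_s: 32.72
tcp_pos: [0.6319, -0.2463, 0.0319]
eef_rot: [2.221, 2.221, 0.0]
wrist_force: [-0.2, -0.6, 1.8]
gripper_width: 0.0408
grasp_force: 60.8
```

jog_arm:
  motion:
    - [[0,0,0],[0,0,0]]
    - [[0,0,0],[0,0,0]]
    - [[0,0,0],[0,0,0]]
    - [[0,0,0],[0,0,0]]
    - [[0,0,0],[0,0,0]]

```text
time_s: 33.13
tcp_pos: [0.6319, -0.2463, 0.0319]
eef_rot: [2.221, 2.221, 0.0]
wrist_force: [0.2, -1.5, 3.1]
gripper_width: 0.0407
grasp_force: 60.6
```

```bash
python3 -c "from h import *;to(480,-28.5,130,-5.7)"
```

```text
t 33.13 tcp [ 631.9 -246.3   31.9] yawY 0.01 tiltz [ 7.e-04 -4.e-04 -1.e+00] w 0.0407 gf 60.6 F [ 0.2 -1.5  3.1] q [-0.11  0.69  0.58  1.66 -0.45  0.93  0.64]
shift [ 217.8 -151.8  -98.3] turn [0.04 0.02 5.71]
```

Scaled: -100 mm / 750 = -0.1333, -90 mm / 750 = -0.12.

jog_arm:
  motion:
    - [[0,0,-0.0133],[0,0,0]]
    - [[0,0,-0.0467],[0,0,0]]
    - [[0,0,-0.0867],[0,0,0]]
    - [[0,0,-0.12],[0,0,0]]
    - [[0,0,-0.1333],[0,0,0]]

```text
time_s: 33.55
tcp_pos: [0.6335, -0.2471, 0.1357]
eef_rot: [2.218, 2.218, 0.004]
wrist_force: [0.1, -0.0, 0.3]
gripper_width: 0.041
grasp_force: 60.6
```

Scaled: 130 mm / 750 = 0.1733, 100 mm / 750 = 0.1333, 5.7 degrees / 90 = 0.0633.

jog_arm:
  motion:
    - [[0.02,-0.0133,0],[0,0,0]]
    - [[0.056,-0.0387,0],[0,0,0.0111]]
    - [[0.0947,-0.0667,0],[0,0,0.0222]]
    - [[0.1333,-0.0933,0],[0,0,0.0444]]
    - [[0.1733,-0.12,0],[0,0,0.0633]]

```text
time_s: 33.97
tcp_pos: [0.5393, -0.1149, 0.1304]
eef_rot: [-2.33, -2.105, 0.003]
wrist_force: [0.1, 0.5, -0.5]
gripper_width: 0.0409
grasp_force: 60.7
```

```bash
python3 -c "from h import *;to(480,-28.5,130,-5.7)"
```

```text
t 33.97 tcp [ 539.3 -114.9  130.4] yawY -5.82 tiltz [-2.4e-03  3.0e-04 -1.0e+00] w 0.0409 gf 60.7 F [ 0.1  0.5 -0.5] q [-0.47  0.33  0.71  1.93 -0.26  0.98  0.26]
shift [ 79.9 -67.7   0.5] turn [-0.14 -0.   -0.12]
```

jog_arm:
  motion:
    - [[0.0333,-0.028,0],[0,0,0]]
    - [[0.0667,-0.0573,0],[0,0,0]]
    - [[0.096,-0.0827,0],[0,0,0]]
    - [[0.1067,-0.0907,0],[0,0,0]]
    - [[0.1067,-0.0907,0],[0,0,0]]

```text
time_s: 34.38
tcp_pos: [0.4788, -0.026, 0.1303]
eef_rot: [-2.319, -2.112, 0.002]
wrist_force: [-0.6, 0.2, -0.9]
gripper_width: 0.0407
grasp_force: 60.7
```

Scaled: 113 mm / 750 = 0.1507, 100 mm / 750 = 0.1333.

jog_arm:
  motion:
    - [[0,0,0.02],[0,0,0]]
    - [[0,0,0.06],[0,0,0]]
    - [[0,0,0.1],[0,0,0]]
    - [[0,0,0.1333],[0,0,0]]
    - [[0,0,0.1507],[0,0,0]]

```text
time_s: 34.8
tcp_pos: [0.4796, -0.0312, 0.0154]
eef_rot: [-2.329, -2.106, 0.008]
wrist_force: [-0.5, 0.5, -1.2]
gripper_width: 0.0408
grasp_force: 60.8
```

jog_arm:
  motion:
    - [[0,0,0],[0,0,0]]
    - [[0,0,0],[0,0,0]]
    - [[0,0,0],[0,0,0]]
    - [[0,0,0],[0,0,0]]
    - [[0,0,0],[0,0,0]]

```text
time_s: 35.22
tcp_pos: [0.4833, -0.0298, 0.0198]
eef_rot: [2.328, 2.107, 0.004]
wrist_force: [-0.4, -0.2, -0.2]
gripper_width: 0.0409
grasp_force: 60.8
```

```bash
python3 -c "from h import *;to(480,-28.5,-13.5,-5.7)"
```

```text
t 35.22 tcp [483.3 -29.8  19.8] yawY -5.7 tiltz [ 2.9e-03  5.0e-04 -1.0e+00] w 0.0409 gf 60.8 F [-0.4 -0.2 -0.2] q [-0.56  0.38  0.62  2.15 -0.34  0.7   0.18]
shift [ 0.9 -3.5 33.3] turn [ 0.16 -0.04  0.  ]
```

Scaled: 33 mm / 750 = 0.044, 30 mm / 750 = 0.04.

jog_arm:
  motion:
    - [[0,-0.0027,0.0107],[0,0,0]]
    - [[0,-0.0027,0.0213],[0,0,0]]
    - [[0,-0.0027,0.032],[0,0,0]]
    - [[0,-0.0027,0.04],[0,0,0]]
    - [[0,-0.0027,0.044],[0,0,0]]

```text
time_s: 35.63
tcp_pos: [0.4787, -0.0293, -0.0144]
eef_rot: [-2.326, -2.106, 0.003]
wrist_force: [-11.8, 1.9, 41.6]
gripper_width: 0.0408
grasp_force: 64.5
```

jog_arm:
  motion:
    - [[0,0,0],[0,0,0]]
    - [[0,0,0],[0,0,0]]
    - [[0,0,0],[0,0,0]]
    - [[0,0,0],[0,0,0]]
    - [[0,0,0],[0,0,0]]

```text
time_s: 36.05
tcp_pos: [0.4787, -0.0293, -0.0142]
eef_rot: [-2.327, -2.106, 0.002]
wrist_force: [-4.6, 0.2, 9.4]
gripper_width: 0.0409
grasp_force: 61.8
```

jog_arm:
  motion:
    - [[0,0,0],[0,0,0]]
    - [[0,0,0],[0,0,0]]
    - [[0,0,0],[0,0,0]]
    - [[0,0,0],[0,0,0]]
    - [[0,0,0],[0,0,0]]
  fingers: 1

```text
time_s: 36.47
tcp_pos: [0.4798, -0.0295, -0.0147]
eef_rot: [2.329, 2.109, -0.0]
wrist_force: [-0.4, -0.0, -0.1]
gripper_width: 0.0856
grasp_force: 0.0
```

jog_arm:
  motion:
    - [[0,0,-0.0133],[0,0,0]]
    - [[0,0,-0.0533],[0,0,0]]
    - [[0,0,-0.1067],[0,0,0]]
    - [[0,0,-0.16],[0,0,0]]
    - [[0,0,-0.1973],[0,0,0]]

```text
time_s: 36.88
tcp_pos: [0.4811, -0.0302, 0.137]
eef_rot: [2.329, 2.106, 0.004]
wrist_force: [0.6, 0.9, 0.5]
gripper_width: 0.0855
grasp_force: 0.0
```

Scaled: 170 mm / 750 = 0.2267, 142 mm / 750 = 0.1893, -5.7 degrees / 90 = -0.0633.

jog_arm:
  motion:
    - [[0.0107,0.0453,0],[0,0,-0.0222]]
    - [[0.0213,0.0933,0],[0,0,-0.0444]]
    - [[0.032,0.1413,0],[0,0,-0.0633]]
    - [[0.0427,0.1893,0],[0,0,-0.0633]]
    - [[0.052,0.2267,0],[0,0,-0.0633]]

```text
time_s: 37.3
tcp_pos: [0.6556, -0.0066, 0.1345]
eef_rot: [2.219, 2.222, 0.003]
wrist_force: [-0.2, 0.7, 0.4]
gripper_width: 0.0853
grasp_force: 0.0
```

jog_arm:
  motion:
    - [[0.0013,0.012,0],[0,0,0]]
    - [[0.0013,0.012,0.0133],[0,0,0]]
    - [[0.0013,0.012,0.04],[0,0,0]]
    - [[0.0013,0.012,0.0667],[0,0,0]]
    - [[0.0013,0.012,0.08],[0,0,0]]

```text
time_s: 37.72
tcp_pos: [0.6577, -0.0071, 0.0705]
eef_rot: [-2.219, -2.217, 0.007]
wrist_force: [-0.9, 0.3, -1.4]
gripper_width: 0.0853
grasp_force: 0.0
```

Run:
```python
from h import *
to(661,-6.5,29)
```

```text
t 37.72 tcp [657.7  -7.1  70.5] yawY -0.06 tiltz [-6.4e-03 -2.0e-04 -1.0e+00] w 0.0853 gf 0.0 F [-0.9  0.3 -1.4] q [-0.5   0.61  0.61  1.69 -0.4   0.98  0.25]
shift [ 0.6  3.6 41.5] turn [-0.37  0.01 -0.06]
```

Scaled: 44 mm / 750 = 0.0587, 32 mm / 750 = 0.0427.

jog_arm:
  motion:
    - [[0,0,0.0133],[0,0,0]]
    - [[0,0,0.0267],[0,0,0]]
    - [[0,0,0.0427],[0,0,0]]
    - [[0,0,0.0587],[0,0,0]]
    - [[0,0,0.0587],[0,0,0]]

```text
time_s: 38.13
tcp_pos: [0.6595, -0.0063, 0.0267]
eef_rot: [-2.219, -2.22, 0.005]
wrist_force: [-0.7, 0.7, 0.1]
gripper_width: 0.0857
grasp_force: 0.0
```

jog_arm:
  motion:
    - [[0,0,0],[0,0,0]]
    - [[0,0,0],[0,0,0]]
    - [[0,0,0],[0,0,0]]
    - [[0,0,0],[0,0,0]]
    - [[0,0,0],[0,0,0]]

```text
time_s: 38.55
tcp_pos: [0.6625, -0.0066, 0.0303]
eef_rot: [2.221, 2.221, 0.002]
wrist_force: [0.3, -0.4, 0.2]
gripper_width: 0.0853
grasp_force: 0.0
```

jog_arm:
  motion:
    - [[0,0,0],[0,0,0]]
    - [[0,0,0],[0,0,0]]
    - [[0,0,0],[0,0,0]]
    - [[0,0,0],[0,0,0]]
    - [[0,0,0],[0,0,0]]
  fingers: 0

```text
time_s: 38.97
tcp_pos: [0.6624, -0.0066, 0.03]
eef_rot: [2.221, 2.221, 0.001]
wrist_force: [-0.2, -0.4, 2.1]
gripper_width: 0.0541
grasp_force: 63.9
```

jog_arm:
  motion:
    - [[0,0,0],[0,0,0]]
    - [[0,0,0],[0,0,0]]
    - [[0,0,0],[0,0,0]]
    - [[0,0,0],[0,0,0]]
    - [[0,0,0],[0,0,0]]

```text
time_s: 39.38
tcp_pos: [0.6624, -0.0066, 0.03]
eef_rot: [2.221, 2.221, 0.001]
wrist_force: [0.3, -0.0, 2.9]
gripper_width: 0.0537
grasp_force: 63.9
```

```bash
python3 -c "from h import *;to(501,226.6,130,9.5)"
```

```text
t 39.38 tcp [662.4  -6.6  30. ] yawY 0.01 tiltz [ 0.001  0.    -1.   ] w 0.0537 gf 63.9 F [ 0.3 -0.   2.9] q [-0.48  0.66  0.58  1.7  -0.44  0.91  0.27]
shift [ 233.2 -161.2 -100.2] turn [ 0.06  0.   -9.49]
```

Scaled: -100 mm / 750 = -0.1333, -90 mm / 750 = -0.12.

jog_arm:
  motion:
    - [[0,0,-0.0133],[0,0,0]]
    - [[0,0,-0.0467],[0,0,0]]
    - [[0,0,-0.0867],[0,0,0]]
    - [[0,0,-0.12],[0,0,0]]
    - [[0,0,-0.1333],[0,0,0]]

```text
time_s: 39.8
tcp_pos: [0.6638, -0.0069, 0.1334]
eef_rot: [2.219, 2.219, 0.006]
wrist_force: [0.4, -0.4, 0.5]
gripper_width: 0.054
grasp_force: 63.7
```

Scaled: 130 mm / 750 = 0.1733, 100 mm / 750 = 0.1333, -9.5 degrees / 90 = -0.1056.

jog_arm:
  motion:
    - [[0.02,-0.0133,0],[0,0,0]]
    - [[0.0573,-0.0387,0],[0,0,-0.0222]]
    - [[0.0947,-0.0653,0],[0,0,-0.0444]]
    - [[0.1333,-0.092,0],[0,0,-0.0778]]
    - [[0.1733,-0.12,0],[0,0,-0.1056]]

```text
time_s: 40.22
tcp_pos: [0.5697, 0.1239, 0.1284]
eef_rot: [-2.027, -2.399, 0.003]
wrist_force: [0.5, -0.2, 0.5]
gripper_width: 0.0538
grasp_force: 63.7
```

```bash
python3 -c "from h import *;to(501,226.6,130,9.5)"
```

```text
t 40.22 tcp [569.7 123.9 128.4] yawY 9.6 tiltz [-2.1e-03 -9.0e-04 -1.0e+00] w 0.0538 gf 63.7 F [ 0.5 -0.2  0.5] q [-0.79  0.38  0.61  1.85 -0.26  0.99  0.1 ]
shift [112.7 -50.6  -1.5] turn [-0.13  0.03  0.1 ]
```

Scaled: 112 mm / 750 = 0.1493, 110 mm / 750 = 0.1467.

jog_arm:
  motion:
    - [[0.0427,-0.0187,0],[0,0,0]]
    - [[0.0853,-0.0387,0],[0,0,0]]
    - [[0.1267,-0.0573,0],[0,0,0]]
    - [[0.1467,-0.0667,0],[0,0,0]]
    - [[0.1493,-0.068,0],[0,0,0]]

```text
time_s: 40.63
tcp_pos: [0.4985, 0.2306, 0.1281]
eef_rot: [-2.016, -2.404, 0.003]
wrist_force: [0.0, 0.5, -0.8]
gripper_width: 0.0538
grasp_force: 63.7
```

Scaled: 113 mm / 750 = 0.1507, 100 mm / 750 = 0.1333.

jog_arm:
  motion:
    - [[0,0,0.02],[0,0,0]]
    - [[0,0,0.06],[0,0,0]]
    - [[0,0,0.1],[0,0,0]]
    - [[0,0,0.1333],[0,0,0]]
    - [[0,0,0.1507],[0,0,0]]

```text
time_s: 41.05
tcp_pos: [0.5006, 0.2225, 0.013]
eef_rot: [-2.031, -2.396, 0.01]
wrist_force: [-0.3, -0.6, -2.0]
gripper_width: 0.054
grasp_force: 63.7
```

jog_arm:
  motion:
    - [[0,0,0],[0,0,0]]
    - [[0,0,0],[0,0,0]]
    - [[0,0,0],[0,0,0]]
    - [[0,0,0],[0,0,0]]
    - [[0,0,0],[0,0,0]]

```text
time_s: 41.47
tcp_pos: [0.5046, 0.2261, 0.0182]
eef_rot: [2.029, 2.397, 0.005]
wrist_force: [-0.0, -0.1, -0.7]
gripper_width: 0.0536
grasp_force: 63.7
```

```bash
python3 -c "from h import *;to(501,226.6,-15.5,9.5)"
```

```text
t 41.47 tcp [504.6 226.1  18.2] yawY 9.5 tiltz [ 0.0028  0.0019 -1.    ] w 0.0536 gf 63.7 F [-0.  -0.1 -0.7] q [-0.92  0.48  0.51  1.98 -0.33  0.76 -0.05]
shift [ 1.  -3.6 33.7] turn [ 0.18 -0.08  0.  ]
```

Scaled: 33 mm / 750 = 0.044, 30 mm / 750 = 0.04.

jog_arm:
  motion:
    - [[0,-0.0027,0.0107],[0,0,0]]
    - [[0,-0.0027,0.0213],[0,0,0]]
    - [[0,-0.0027,0.032],[0,0,0]]
    - [[0,-0.0027,0.04],[0,0,0]]
    - [[0,-0.0027,0.044],[0,0,0]]

```text
time_s: 41.88
tcp_pos: [0.5, 0.2249, -0.0162]
eef_rot: [-2.028, -2.396, 0.005]
wrist_force: [-10.6, -3.5, 33.5]
gripper_width: 0.0536
grasp_force: 67.5
```

jog_arm:
  motion:
    - [[0,0,0],[0,0,0]]
    - [[0,0,0],[0,0,0]]
    - [[0,0,0],[0,0,0]]
    - [[0,0,0],[0,0,0]]
    - [[0,0,0],[0,0,0]]

```text
time_s: 42.3
tcp_pos: [0.5001, 0.2249, -0.0161]
eef_rot: [-2.028, -2.396, 0.003]
wrist_force: [-3.6, -0.6, 8.6]
gripper_width: 0.054
grasp_force: 64.6
```

Release, lift, and move the arm well back to the left so both cameras have a clear view.

jog_arm:
  motion:
    - [[0,0,0],[0,0,0]]
    - [[0,0,0],[0,0,0]]
    - [[0,0,0],[0,0,0]]
    - [[0,0,0],[0,0,0]]
    - [[0,0,0],[0,0,0]]
  fingers: 1

```text
time_s: 42.72
tcp_pos: [0.501, 0.2251, -0.0167]
eef_rot: [2.029, 2.398, -0.001]
wrist_force: [0.3, -0.4, 0.1]
gripper_width: 0.0852
grasp_force: 0.0
```

Scaled: -160 mm / 750 = -0.2133, -120 mm / 750 = -0.16.

jog_arm:
  motion:
    - [[0,0,-0.0133],[0,0,0]]
    - [[0,0,-0.0533],[0,0,0]]
    - [[0,0,-0.1067],[0,0,0]]
    - [[0,0,-0.16],[0,0,0]]
    - [[0,0,-0.2133],[0,0,0]]

```text
time_s: 43.13
tcp_pos: [0.5007, 0.2245, 0.1455]
eef_rot: [2.03, 2.397, -0.001]
wrist_force: [0.0, 0.9, 0.3]
gripper_width: 0.0853
grasp_force: 0.0
```

Scaled: 175 mm / 750 = 0.2333, 140 mm / 750 = 0.1867, -25 degrees / 90 = -0.2778.

jog_arm:
  motion:
    - [[0.0467,-0.0267,0],[0,0,-0.0556]]
    - [[0.0933,-0.0533,0],[0,0,-0.1111]]
    - [[0.14,-0.08,0],[0,0,-0.1667]]
    - [[0.1867,-0.1067,0],[0,0,-0.2222]]
    - [[0.2333,-0.1333,0],[0,0,-0.2778]]

```text
time_s: 43.55
tcp_pos: [0.3725, 0.3823, 0.1447]
eef_rot: [1.458, 2.783, 0.003]
wrist_force: [0.5, -0.1, -1.1]
gripper_width: 0.0856
grasp_force: 0.0
```

Scaled: -90 mm / 750 = -0.12, -60 mm / 750 = -0.08, -15 degrees / 90 = -0.1667.

jog_arm:
  motion:
    - [[0.02,-0.04,0],[0,0,-0.0556]]
    - [[0.04,-0.08,0],[0,0,-0.1111]]
    - [[0.06,-0.12,0],[0,0,-0.1667]]
    - [[0.06,-0.12,0],[0,0,-0.1667]]
    - [[0.06,-0.12,0],[0,0,-0.1667]]

```text
time_s: 43.97
tcp_pos: [0.272, 0.3672, 0.1438]
eef_rot: [-1.082, -2.948, -0.0]
wrist_force: [0.3, 0.6, -0.0]
gripper_width: 0.0854
grasp_force: 0.0
```

Run:
```python
from h import *
st(); out=[]
for n,(x,y) in(("scene",(170,140)),("top",(150,130))):
    s=vision.snapshot(n); out.append(cv2.resize(s["img"][y:y+150,x:x+240,::-1],(800,500))[:, :] if 0 else cv2.resize(s["img"][y:y+120,x:x+240,::-1],(600,300),interpolation=cv2.INTER_CUBIC))
cv2.imwrite("pics/z1.png",np.vstack(out))
```

```text
t 43.97 tcp [272.  367.2 143.8] yawY 49.69 tiltz [-7.e-04  4.e-04 -1.e+00] w 0.0854 gf 0.0 F [ 0.3  0.6 -0. ] q [-1.36  0.08  0.35  2.12 -0.03  0.96 -0.12]
```

View pics/z1.png

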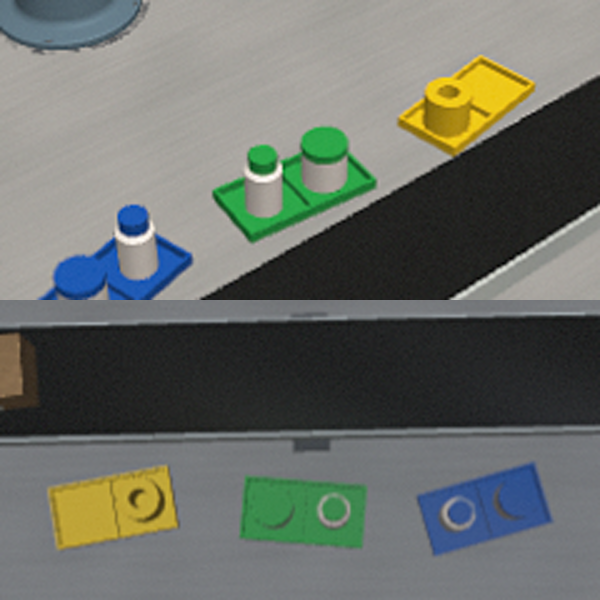

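All five stand upright, each in its own compartment: green bottle (262,185) and jar (324,160), blue bottle (135,245) and jar (80,280), and tape (448,108). In the lower top view they look well centred in their compartments. Handing in.

```bash
python3 -c "
from plant import r
print(r.sign_off())"
```

```text
the job is handed in; nothing more can be done
None
```

I placed all five samples upright in the right trays, one per compartment, and handed the job in at about 44 s of the 125 s allowed; the sign-off returned no verdict.

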